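Close up a row of finned modules and lock it with a cam

TASK

Push the clamp plate so that the four finned modules slide into the fixture as one straight, closed-up row, right up to the rubber pad, with the plate's bolt pin inside the open cam. Then turn the cam clockwise half a turn, to its stop, so that its hook draws the bolt in tight and squeezes the row against the sprung pad. Keep every module flat and leave the tape roll, the reel and the fuse tin where they lie.

Things in the scene. Friction and masses are not known exactly. Their poses are not given: they have to be found in the camera images.
- fixture: Clamping fixture, fixed to the table: grey deck 360 x 92 mm, 6 mm thick, with aluminium walls at its far end. Origin: centre of the deck's underside. +x is the push direction (roughly to the robot's right), y across, z up. The row starts on the bare deck at the -x end, along the centre line.
- pad_face (a point): Centre of the unpressed face of the rubber pad that closes the bay, at the fixture's x = +100 mm, 22 mm above the table. The bay before it is 66 mm wide between walls 30 mm high, from x = +26 to +108 mm, its mouth flared from x = +14 mm. Behind the pad (x = +109 to +132 mm) an end wall, 44 mm above the deck, has a flared slot 14 mm wide for the bolt and its pin.
- pad (a joint): Travel (m) of the sprung rubber pad that closes the end of the bay: 0 = unpressed, positive = pressed in along the fixture's +x, at most 0.010; spring 1.5 N/mm. Its face, 52 mm wide and 28 mm high, is at the fixture's x = +100 mm when unpressed.
- cam (a joint): Angle (rad) of the cam disc: 0 to 0.25 at the start = open; grows clockwise from above; 3.14 = half a turn, its stop. Stays where it is left (friction about 0.08 N m, more when it draws). A spiral hook under the disc catches the bolt pin if that stands within about 28 mm of the axis, and holds it at about 20 mm from angle 3 on.
- cam_axis (a point): Point on the vertical axis of the cam, fixed to the fixture at its x = +143 mm, y = 0, 58 mm above the table, at the height of the hook.
- cam_grip (a point): Centre of the bar grip on top of the cam, on its axis, 84.5 mm above the table; turns with the cam. The bar is 62 mm long along this point's x, 14 mm thick along its y, from 71.5 to 97.5 mm above the table. At cam angle 0 it lies along the fixture's x. The disc below it has a diameter of 84 mm.
- clamp_plate: Loose steel plate at the tail of the row: 14 mm thick (x), 62 mm wide (y), 50 mm high, 0.28 kg. Origin: centre of its underside; +x towards the modules. An 8 mm round bolt runs from it along +x, axis 39 mm up, lying in the modules' top grooves. Its back face (x = -7 mm) is the one to push.
- bolt_pin (a point): The bolt's head: an upright pin of 10 mm diameter at the bolt's end, 168.5 mm ahead of the plate's centre, 34 to 58 mm above the plate's underside. With the row closed up and just touching the unpressed pad it stands about 25.5 mm from the cam's axis.
- module1: Dark finned metal module, number 1 of four counted from the clamp plate; 36 mm along the row (x), 62 mm wide (y), 42 mm high with a groove 16 mm wide and 8 mm deep along x in its top; 0.1 to 0.21 kg, loose. Origin: centre of its underside. Starts a few mm apart from its neighbours and slightly askew.
- module2: Dark finned metal module, number 2 of four counted from the clamp plate; 36 mm along the row (x), 62 mm wide (y), 42 mm high with a groove 16 mm wide and 8 mm deep along x in its top; 0.1 to 0.21 kg, loose. Origin: centre of its underside. Starts a few mm apart from its neighbours and slightly askew.
- module3: Dark finned metal module, number 3 of four counted from the clamp plate; 36 mm along the row (x), 62 mm wide (y), 42 mm high with a groove 16 mm wide and 8 mm deep along x in its top; 0.1 to 0.21 kg, loose. Origin: centre of its underside. Starts a few mm apart from its neighbours and slightly askew.
- module4: Dark finned metal module, number 4 of four counted from the clamp plate; 36 mm along the row (x), 62 mm wide (y), 42 mm high with a groove 16 mm wide and 8 mm deep along x in its top; 0.1 to 0.21 kg, loose. Origin: centre of its underside. Starts a few mm apart from its neighbours and slightly askew.
- tape_roll: Blue roll of tape lying flat, 63 mm across, 19 mm high; origin at the centre of its underside. To be left alone.
- reel: Reel 55 mm across and 36 mm high standing on its flange; origin at the centre of its underside. To be left alone.
- fuse_box: Small flat tin, 42 x 62 x 16 mm; origin at the centre of its underside. To be left alone.

How it is judged:
By the outcome, as a careful person would: the job done as asked, in the order asked, and still so for the second after the job is handed in, with the robot touching nothing.
It also fails if it takes over 72 s, if anything falls off the work surface, if the arm or the gripper's body presses on something with over 40 N, if the wrist force passes 120 N, or if a joint passes its speed limit or range.

ROBOT

A 7-joint arm with a two-finger parallel gripper is mounted at the origin on a cart in front of the work surface, level with it; the furniture and walls round the work are solid. World frame = base frame: x ahead of the robot, y to its left, z up, the work surface at z = 0. Lengths are in mm, angles in rad, forces in N, time in s.
With the tool pointing down it reaches from about 400 to 850 mm from the base axis. Payload 4.5 kg.
Tool frame: the origin (TCP) lies midway between the tips of the shut fingers; the grasp point (between the pads) lies 19 mm behind it; z points along the fingers, y is the line along which they close (so a half turn about z gives the same grasp; the last joint's range is limited). The gripper opens to 85 mm and grips with 20 to 120 N. Pads are 22 mm wide; open, the fingers measure 114 mm over their backs; the gripper's body (76 mm by 85 mm) begins 54 mm behind the grasp point. The pads swing forward as they close: fully open they stand 13 mm farther back than shut.
Start: joints at [1.29, 0.689, -0.195, 1.565, 0.157, 0.902, -0.215], TCP at [193.547, -594.303, 211.217] pointing down, gripper open.
Joint ranges: [-3.01, 3.01], [-0.46, 2.08], [-1.47, 1.51], [0.13, 2.56], [-1, 4.14], [0.04, 2.09], [-2.66, 2.66]. Speed limits (rad/s): [2.57, 2.57, 3.14, 3.14, 3.14, 3.14, 3.14].

INTERFACE

Orientations are given as a rotation vector (axis times angle).
In Python, from workcell import r gives the robot as it stands. The module is installed in compiled form; this text tells all that it offers.
- The arm moves only by the tool move_arm, never from a script. Its argument "deltas" is a list of rows, each an object with "slide": the shift along the tool's x, y, z in units of 30 mm (1.0 is 30 mm), a list of three; "yaw": the turn about the tool's z in units of 5 degrees (1.0 is 5 degrees); "fingers": the opening, from 0 (shut) to 1 (fully open). In form: [{"slide": [dx, dy, dz], "yaw": yaw, "fingers": fingers}, ...]. A call has 1 to 8 rows; each row shifts and turns the commanded pose from where the row before left it, along the tool's axes as they then stand; what a row does not reach is not made up. A row lasts 1/12 s, in which the tool goes at most 41.7 mm and 7.16 degrees, less where a joint would pass 70% of its speed; a pose out of reach is approached as far as the arm can. A call is refused whole if a number of a shift passes 1 or a number of a turn 1, either way. A call with a gripper value outside its range is refused whole. The fingers move at their own pace and stop on an object; "newtons" is the grip in N (left out, the last holds). Time passes only in rows, so rows that do not move let the fingers close. It gives the time, the measured TCP pose, the force, the opening and the grip force at its end, in the units of the state.
- r.get_obs(): the state, without advancing time (a new reading comes with each control period).
- r.grab_frame(name): name is "side" or "top" or "wrist"; returns a dict with "frame" (400x640x3 uint8, red, green, blue), "fx", "fy", "cx", "cy" (pixels), "k1" (the pictures are not rectified: a ray, as slopes to the right and down, at radius r is drawn at 1 + k1 r^2 times it, then the intrinsics apply), "eye" and "rotation" of the camera in the world; the wrist camera has in their place "hand_eye" (4x4, takes a point from camera to tool coordinates, whose origin is the TCP and whose axes are the flange's). Camera axes: x right, y down, z forward; pixel columns grow to the right and rows downward; lengths in mm; the calibration is good to about 2 mm. A picture is of the moment at which its call begins: read the wrist's pose just before it. There is no depth.
- r.job_done(): hands the job in; it is judged then, once.
Trained networks look in the newest picture that a camera, given by its name, has taken for a name from the list of things; names that differ only in an ending like _2 or _b are one class to them, and where a whole thing is asked for, a point or a joint stands for the part that bears it (a point fixed in the world has none). Each returns a list of dicts, best first, with "score" (0 to 1); they miss things now and then, are a little off and sometimes report something else, mostly with a low value. They report only what shows in the picture. A call takes as long as a camera call.
- r.boxes_of(name, camera): "extent" ([centre column, centre row, width, height] in pixels, round what is visible of it).
- r.pinpoint(name, camera): "location" ([column, row] in pixels: a listed point, or the origin of a listed thing).
The state is a dict: "t": time; "joints": joint angles; "qvel": joint speeds; "joint_torque": joint torques, N m; "tcp_pos": TCP position; "eef_rot": TCP orientation; "contact_force": force on the tool from outside, world axes, zero at the start; "torque": the same for the moment, N m; "grip_width": finger opening in mm; "grasp_force": force on a finger pad.
Only numpy, scipy, OpenCV 4.12 (cv2) and the standard library are available. Lean on these libraries where they do the work, as an engineer would, in place of code of your own. Each camera call takes 0.05 s, during which the arm holds its last target. There are 200 camera calls.

## Working session

There is one attempt and no reset: what is moved stays moved. The work goes in short steps, Python scripts to look and compute and a tool call to move; the robot and the scene stay as the last step left them, time stands still between calls to the robot, and variables do not carry over. Pictures are saved under pics/ and viewed, at most 10 in all, crops included, and the job is handed in when it is done.

Besides the shell and the picture viewer there is one more tool, called after "Call:" as name(argument=value, ...) on one line, values as JSON. move_arm: Moves the arm, as the interface text tells. Its arguments: {"type":"object","properties":{"deltas":{"type":"array","items":{"type":"object","properties":{"slide":{"type":"array","items":{"type":"number"}},"yaw":{"type":"number"},"fingers":{"type":"number"}}}},"newtons":{"type":"number"}},"required":["deltas"]}

```bash
mkdir -p pics; cat > h.py <<'E'
import numpy as np, cv2
from scipy.spatial.transform import Rotation as R
from workcell import r
def cam(name):
    o=r.get_obs(); f=r.grab_frame(name)
    if name=="wrist":
        T=np.eye(4); T[:3,:3]=R.from_rotvec(o["eef_rot"]).as_matrix(); T[:3,3]=o["tcp_pos"]
        M=T@np.array(f["hand_eye"]); f["eye"]=M[:3,3]; f["rotation"]=M[:3,:3]
    f["eye"]=np.array(f["eye"],float); q=np.array(f["rotation"],float)
    f["rotation"]=q if q.shape==(3,3) else R.from_rotvec(q).as_matrix()
    return f
def ray(f,p):
    x=np.array([(p[0]-f["cx"])/f["fx"],(p[1]-f["cy"])/f["fy"]]); u=x.copy()
    for _ in range(20): u=x/(1+f["k1"]*(u@u))
    return f["rotation"]@np.array([u[0],u[1],1])
def onz(f,p,z):
    d=ray(f,p); return f["eye"]+d*(z-f["eye"][2])/d[2]
def tri(fs,ps):
    A=np.zeros((3,3));b=np.zeros(3);
    for f,p in zip(fs,ps):
        d=ray(f,p);d/=np.linalg.norm(d);P=np.eye(3)-np.outer(d,d);A+=P;b+=P@f["eye"]
    return np.linalg.solve(A,b)
def proj(f,X):
    c=f["rotation"].T@(np.array(X)-f["eye"]);u=c[:2]/c[2];u=u*(1+f["k1"]*(u@u))
    return u*[f["fx"],f["fy"]]+[f["cx"],f["cy"]]
def save(f,n): cv2.imwrite("pics/"+n,f["frame"][:,:,::-1])
E
cat > a.py <<'E'
from h import *
np.set_printoptions(precision=1,suppress=True)
o=r.get_obs();print(o)
F={c:cam(c) for c in("side","top")}
print({c:(f["eye"],f["rotation"].round(2).tolist()) for c,f in F.items()})
for c in F: save(F[c],c+"0.png")
for n in "fixture pad_face cam_axis cam_grip clamp_plate bolt_pin module1 module2 module3 module4 tape_roll reel fuse_box".split():
    P={c:r.pinpoint(n,c) for c in F}
    for c in P: print(n,c,[(np.round(q["location"],1).tolist(),round(q["score"],2)) for q in P[c][:4]])
    if all(P.values()):
        X=tri([F["side"],F["top"]],[P["side"][0]["location"],P["top"][0]["location"]])
        print("   tri",X)
E
python3 a.py
```

```text
{'t': 0.0, 'joints': array([ 1.3,  0.7, -0.2,  1.6,  0.2,  0.9, -0.2]), 'qvel': array([ 0., -0., -0.,  0., -0.,  0.,  0.]), 'joint_torque': array([ -0. , -54. ,  -1.3, -15.9,   0. ,   0. ,  -0. ]), 'tcp_pos': array([ 193.2, -593.6,  210.4]), 'eef_rot': array([-3.1, -0.5,  0. ]), 'contact_force': array([ 0.1, -1.5,  0.1]), 'torque': array([ 0.,  0., -0.]), 'grasp_force': 0.0, 'grip_width': 85.59254470963587}
{'side': (array([1099.2, -474.7,  705.7]), [[0.52, 0.63, -0.58], [0.86, -0.39, 0.34], [-0.02, -0.67, -0.74]]), 'top': (array([ 455.6, -197. ,  977.2]), [[0.02, -0.99, 0.14], [-1.0, -0.02, 0.01], [-0.01, -0.14, -0.99]])}
fixture side [([289.3, 194.9], 0.59), ([287.9, 185.6], 0.53), ([314.8, 182.6], 0.34)]
fixture top [([321.9, 238.0], 0.56), ([255.4, 251.4], 0.46)]
   tri [ 497.4 -207.6    9.2]
pad_face side [([261.3, 212.5], 0.83)]
pad_face top [([361.1, 227.4], 0.98)]
   tri [ 524.2 -299.4   22. ]
cam_axis side [([314.0, 183.6], 0.67), ([236.5, 209.8], 0.59)]
cam_axis top [([382.8, 227.6], 0.59)]
   tri [ 561.4 -262.5  145.2]
cam_grip side [([239.9, 201.2], 0.92)]
cam_grip top [(
[... 951 characters left out ...]
248.4], 0.57)]
   tri [ 493.4 -202.8  -11.6]
module4 side [([293.7, 198.3], 0.72), ([301.7, 186.7], 0.68), ([315.9, 180.3], 0.67), ([326.4, 173.2], 0.66)]
module4 top [([322.8, 241.4], 0.65), ([285.0, 246.0], 0.64), ([265.8, 248.4], 0.57)]
   tri [ 493.4 -202.8  -11.6]
tape_roll side [([303.5, 263.0], 0.87)]
tape_roll top [([349.5, 165.5], 0.87), ([284.5, 246.9], 0.64)]
   tri [ 682.4 -272.8  -16.5]
reel side [([231.7, 277.9], 0.74), ([328.4, 175.4], 0.55), ([257.7, 209.8], 0.39), ([291.2, 198.0], 0.32)]
reel top [([411.1, 183.3], 0.56)]
   tri [ 637.9 -427.8   -9.1]
fuse_box side [([410.5, 182.7], 0.54), ([317.2, 182.9], 0.3)]
fuse_box top [([199.9, 186.9], 0.64)]
   tri [618.9  99.2  -5.8]
```

```bash
python3 - <<'E'
import cv2
s=cv2.imread("pics/side0.png");t=cv2.imread("pics/top0.png")
a=cv2.resize(s[130:310,180:440],(800,554));b=cv2.resize(t[140:290,220:430],(800,571))
cv2.imwrite("pics/s0c.png",a);cv2.imwrite("pics/t0c.png",b)
E
```

```text
(no output)
```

View pics/s0c.png

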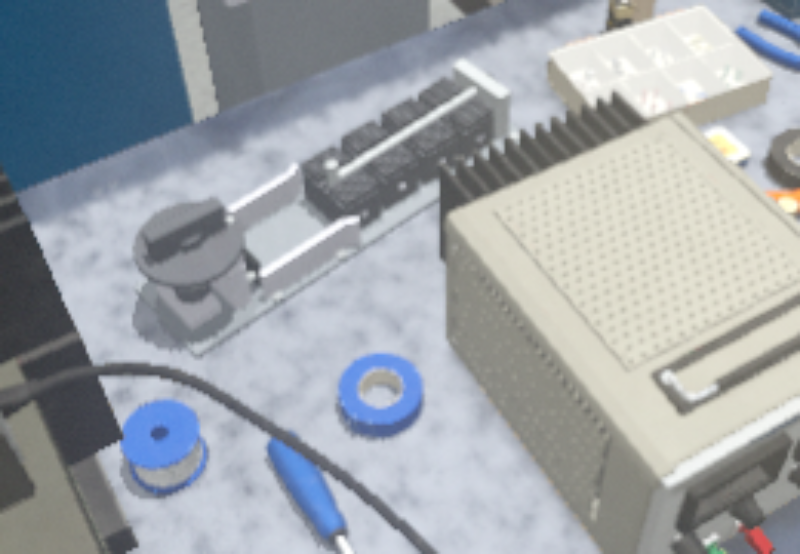

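View pics/t0c.png

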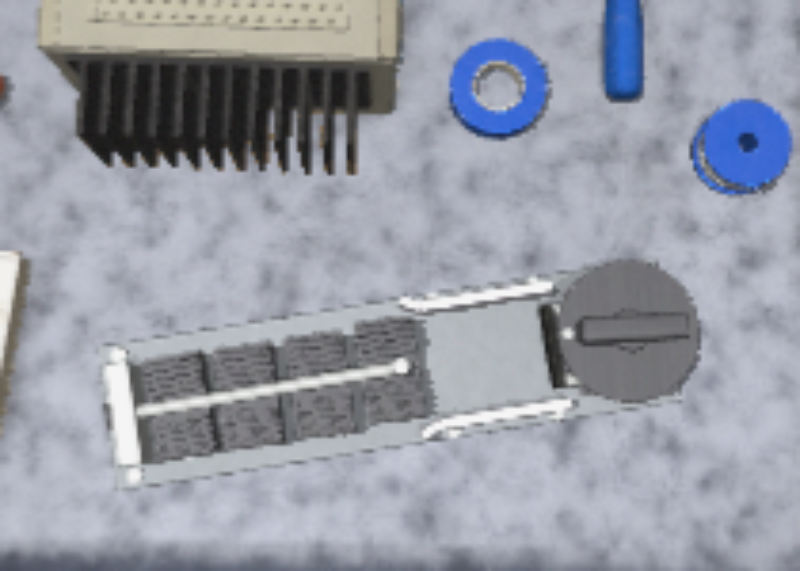

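The side view shows the four modules with the bolt at the right end and the cam at (240,205). In the top view the plate is at about (252,250), the cam at (386,227), and the fixture tilts about 8° up to the right. Next I fit the fixture pose.

```bash
python3 - <<'E'
from h import *
np.set_printoptions(precision=1,suppress=True)
f=cam("top");o=r.get_obs()
c=lambda x,y:[220+(x+.5)*.2625-.5,140+(y+.5)*.2627-.5]
dl1=onz(f,c(103,348),6);dl2=onz(f,c(121,488),6);dr=onz(f,c(686,400),6)
print("deck corners",dl1,dl2,dr, "edge yaw",np.degrees(np.arctan2(*(dr-dl2)[[1,0]])), np.linalg.norm(dr-dl2))
print("plate back top/bottom corner",onz(f,c(104,352),56),onz(f,c(122,482),56))
print("plate front",onz(f,c(127,350),56),onz(f,c(144,478),56))
print("pin",onz(f,c(402,366),64),"disc",onz(f,c(630,330),69),"grip",onz(f,c(577,330),97.5),onz(f,c(690,325),97.5))
print("padface",onz(f,[361.1,227.4],22))
M=R.from_rotvec(o["eef_rot"]).as_matrix();print(M,o["joints"].round(3).tolist())
E
```

```text
deck corners [511.2 -24.    6. ] [424.1 -39.2   6. ] [ 486.6 -391.8    6. ] edge yaw -79.94463442555265 358.06410755561905
plate back top/bottom corner [506.  -33.6  56. ] [429.2 -47.8  56. ]
plate front [507.5 -47.3  56. ] [431.8 -60.8  56. ]
pin [ 501.  -212.5   64. ] disc [ 525.  -346.6   69. ] grip [ 522.1 -311.7   97.5] [ 526.4 -376.1   97.5]
padface [ 524.8 -297.9   22. ]
[[ 1.   0.3  0. ]
 [ 0.3 -1.  -0. ]
 [ 0.   0.  -1. ]] [1.29, 0.689, -0.195, 1.565, 0.157, 0.903, -0.215]
```

```bash
cat >> h.py <<'E'
def go(X,th=None):
    o=r.get_obs();M=R.from_rotvec(o["eef_rot"]).as_matrix()
    t0=np.degrees(np.arctan2(M[1,0],M[0,0]))
    print("pos",o["tcp_pos"].round(1),"theta %.2f"%t0,"t %.1f"%o["t"],"q",o["joints"].round(2).tolist(),"F",o["contact_force"].round(1))
    X=np.array([a if a is not None else b for a,b in zip(X,o["tcp_pos"])])
    print("slide units",(M.T@(X-o["tcp_pos"])/30).round(2),"yaw units",None if th is None else round(((t0-th+180)%360-180)/5,2))
E
python3 -c "
from h import *
go([490,-150,300],100)"
```

```text
pos [ 193.6 -594.3  211.2] theta 18.04 t 1.4 q [1.29, 0.69, -0.19, 1.57, 0.16, 0.9, -0.22] F [ 0.2 -0.1 -0.4]
slide units [ 13.98 -11.02  -2.96] yaw units -16.39
```

Call:
move_arm(deltas=[{"slide":[0,0,-1],"yaw":0,"fingers":0.5},{"slide":[0.8,-0.6,-1],"yaw":0,"fingers":0.5},{"slide":[0.9,-0.7,-1],"yaw":0,"fingers":0.5},{"slide":[0.9,-0.7,0],"yaw":0,"fingers":0.5},{"slide":[0.9,-0.7,0],"yaw":0,"fingers":0.5},{"slide":[0.9,-0.7,0],"yaw":0,"fingers":0.5},{"slide":[0.9,-0.7,0],"yaw":0,"fingers":0.5},{"slide":[0.9,-0.7,0],"yaw":0,"fingers":0.5}])

```text
t: 2.12
tcp_pos: [324.6, -401.2, 298.4]
eef_rot: [3.102, 0.492, 0.001]
contact_force: [0.2, -0.2, -0.8]
grip_width: 42.9
grasp_force: 0.0
```

Call:
move_arm(deltas=[{"slide":[0.9,-0.7,0],"yaw":0,"fingers":0.5},{"slide":[0.9,-0.7,0],"yaw":0,"fingers":0.5},{"slide":[0.9,-0.7,0],"yaw":0,"fingers":0.5},{"slide":[0.9,-0.7,0],"yaw":0,"fingers":0.5},{"slide":[0.9,-0.7,0],"yaw":0,"fingers":0.5},{"slide":[0.9,-0.7,0],"yaw":0,"fingers":0.5},{"slide":[0.9,-0.7,0],"yaw":0,"fingers":0.5},{"slide":[0.9,-0.8,0],"yaw":0,"fingers":0.5}])

```text
t: 2.78
tcp_pos: [477.2, -172.2, 298.3]
eef_rot: [3.102, 0.491, 0.001]
contact_force: [1.1, -0.8, -0.6]
grip_width: 42.4
grasp_force: 0.0
```

Call:
move_arm(deltas=[{"yaw":-1,"fingers":0.5},{"yaw":-1,"fingers":0.5},{"yaw":-1,"fingers":0.5},{"yaw":-1,"fingers":0.5},{"yaw":-1,"fingers":0.5},{"yaw":-1,"fingers":0.5},{"yaw":-1,"fingers":0.5},{"yaw":-1,"fingers":0.5}])

```text
schema error: expected keys slide, yaw, fingers
```

Call:
move_arm(deltas=[{"yaw":-1,"fingers":0.5},{"yaw":-1,"fingers":0.5},{"yaw":-1,"fingers":0.5},{"yaw":-1,"fingers":0.5},{"yaw":-1,"fingers":0.5},{"yaw":-1,"fingers":0.5},{"yaw":-1,"fingers":0.5},{"yaw":-1,"fingers":0.5}])

```text
schema error: expected keys slide, yaw, fingers
```

```bash
cat > b.py <<'E'
from h import *
np.set_printoptions(precision=1,suppress=True)
go([490,-60,300],100)
F={c:cam(c) for c in("top","wrist")}
save(F["wrist"],"w1.png")
print("wrist eye",F["wrist"]["eye"])
for n,z in [("fixture",0),("pad_face",22),("cam_axis",58),("cam_grip",84.5),("clamp_plate",6),("bolt_pin",52),("module1",6)]:
    for c in F:
        print(n,c,[(np.round(q["location"],1).tolist(),round(q["score"],2),onz(F[c],q["location"],z)[:2]) for q in r.pinpoint(n,c)[:4]])
E
python3 b.py
```

```text
pos [ 477.2 -172.2  298.3] theta 17.99 t 2.8 q [0.43, 0.43, -0.26, 1.79, 0.13, 0.94, -1.15] F [ 1.1 -0.8 -0.6]
slide units [ 1.6 -3.4 -0.1] yaw units -16.4
wrist eye [ 556.8 -139.1  462.7]
fixture top []
fixture wrist [([352.4, 148.5], 0.73, array([ 501.6, -203.7]))]
pad_face top [([360.0, 232.1], 0.94, array([ 513.6, -295.4]))]
pad_face wrist [([429.9, 162.4], 0.55, array([ 519.7, -303. ]))]
cam_axis top [([384.4, 223.9], 0.59, array([ 531.3, -347. ]))]
cam_axis wrist [([475.4, 174.9], 0.66, array([ 526.5, -348.5]))]
cam_grip top [([387.6, 223.5], 0.81, array([ 530.2, -349.8]))]
cam_grip wrist [([480.4, 181.7], 0.82, array([ 523.1, -343.9])), ([258.5, 135.7], 0.28, array([491.8, -89.3]))]
clamp_plate top [([408.1, 179.5], 0.31, array([ 645.5, -413.3]))]
clamp_plate wrist [([234.6, 131.9], 0.94, array([473. , -47.6])), ([353.7, 150.8], 0.73, array([ 500. , -205.6]))]
bolt_pin top []
bolt_pin wrist [([365.7, 156.4], 0.71, array([ 504., -215.]))]
module1 top [([412.2, 185.0], 0.26, array([ 632. , -423.1]))]
module1 wrist [([356.5, 149.8], 0.81, array([ 502.4, -208.7])), ([261.2, 136.4], 0.78, array([478.6, -82.7])), ([324.0, 144.7], 0.76, array([ 494.9, -165.2])), ([289.7, 142.9], 0.71, array([ 482.5, -121.1]))]
```

View pics/w1.png

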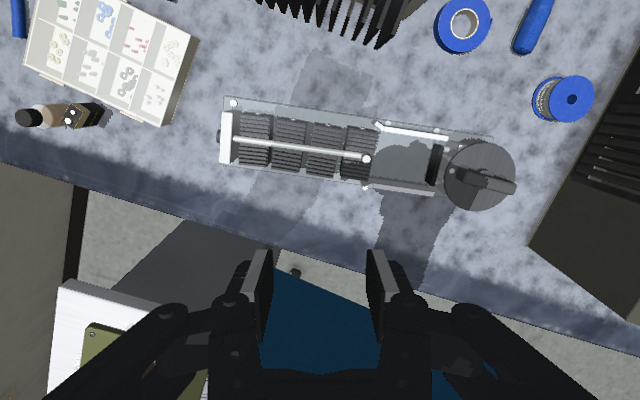

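The wrist view shows the plate at (226,138), the pin at (366,158) and the cam at (480,180). The deck is clear behind the plate apart from a small dark spot at (219,136).

Call:
move_arm(deltas=[{"slide":[0,0,0],"yaw":1,"fingers":0.45},{"slide":[0,0,0],"yaw":1,"fingers":0.45},{"slide":[0,0,0],"yaw":1,"fingers":0.45},{"slide":[0,0,0],"yaw":1,"fingers":0.45},{"slide":[0,0,0],"yaw":1,"fingers":0.45},{"slide":[0,0,0],"yaw":1,"fingers":0.45},{"slide":[0,0,0],"yaw":1,"fingers":0.45},{"slide":[0,0,0],"yaw":1,"fingers":0.45}])

```text
t: 4.25
tcp_pos: [476.3, -173.1, 298.2]
eef_rot: [3.083, -0.605, 0.0]
contact_force: [-0.5, -0.6, 0.1]
grip_width: 38.8
grasp_force: 0.0
```

Call:
move_arm(deltas=[{"slide":[0,0,0],"yaw":1,"fingers":0.45},{"slide":[0,0,0],"yaw":1,"fingers":0.45},{"slide":[0,0,0],"yaw":1,"fingers":0.45},{"slide":[0,0,0],"yaw":1,"fingers":0.45},{"slide":[0,0,0],"yaw":1,"fingers":0.45},{"slide":[0,0,0],"yaw":1,"fingers":0.45},{"slide":[0,0,0],"yaw":1,"fingers":0.45},{"slide":[0,0,0],"yaw":1,"fingers":0.45}])

```text
t: 4.92
tcp_pos: [476.4, -173.0, 298.2]
eef_rot: [-2.69, 1.623, -0.0]
contact_force: [0.4, 0.1, -0.6]
grip_width: 38.8
grasp_force: 0.0
```

Call:
move_arm(deltas=[{"slide":[0,0,0],"yaw":1,"fingers":0.45},{"slide":[0,0,0],"yaw":1,"fingers":0.45},{"slide":[0,0,0],"yaw":1,"fingers":0.45},{"slide":[0,0,0],"yaw":0.6,"fingers":0.45},{"slide":[0,0,0],"yaw":0,"fingers":0.45}])

```text
t: 5.33
tcp_pos: [476.4, -173.0, 298.1]
eef_rot: [2.406, -2.02, 0.0]
contact_force: [-0.1, 0.7, -0.6]
grip_width: 38.8
grasp_force: 0.0
```

```bash
python3 -c "
from h import *
go([467.1,-13.4,150],-80)"
```

```text
pos [ 476.4 -173.   298.1] theta -80.02 t 5.3 q [0.11, 0.43, 0.22, 1.81, -0.12, 0.92, -2.58] F [-0.1  0.7 -0.6]
slide units [-5.29 -0.62  4.94] yaw units -0.0
```

Call:
move_arm(deltas=[{"slide":[0,0,0],"yaw":-1,"fingers":0.45},{"slide":[0,0,0],"yaw":-1,"fingers":0.45},{"slide":[0,0,0],"yaw":-1,"fingers":0.45},{"slide":[0,0,0],"yaw":-1,"fingers":0.45},{"slide":[0,0,0],"yaw":-1,"fingers":0.45},{"slide":[0,0,0],"yaw":-1,"fingers":0.45},{"slide":[0,0,0],"yaw":-1,"fingers":0.45},{"slide":[0,0,0],"yaw":-1,"fingers":0.45}])

```text
t: 6.0
tcp_pos: [476.4, -173.1, 298.2]
eef_rot: [-2.956, 1.064, -0.0]
contact_force: [-0.8, 0.1, 0.2]
grip_width: 38.5
grasp_force: 0.0
```

Call:
move_arm(deltas=[{"slide":[0,0,0],"yaw":-1,"fingers":0.45},{"slide":[0,0,0],"yaw":-1,"fingers":0.45},{"slide":[0,0,0],"yaw":-1,"fingers":0.45},{"slide":[0,0,0],"yaw":-1,"fingers":0.45},{"slide":[0,0,0],"yaw":-1,"fingers":0.45},{"slide":[0,0,0],"yaw":-1,"fingers":0.45},{"slide":[0,0,0],"yaw":-1,"fingers":0.45},{"slide":[0,0,0],"yaw":-1,"fingers":0.45}])

```text
t: 6.67
tcp_pos: [476.3, -173.2, 298.2]
eef_rot: [3.141, 0.011, 0.0]
contact_force: [-0.1, 0.9, -0.3]
grip_width: 38.6
grasp_force: 0.0
```

Call:
move_arm(deltas=[{"slide":[0,0,0],"yaw":-1,"fingers":0.45},{"slide":[0,0,0],"yaw":-1,"fingers":0.45},{"slide":[0,0,0],"yaw":-1,"fingers":0.45},{"slide":[0,0,0],"yaw":-1,"fingers":0.45},{"slide":[0,0,0],"yaw":-1,"fingers":0.45},{"slide":[0,0,0],"yaw":-1,"fingers":0.45},{"slide":[0,0,0],"yaw":-1,"fingers":0.45},{"slide":[0,0,0],"yaw":-1,"fingers":0.45}])

```text
t: 7.33
tcp_pos: [476.4, -173.2, 298.2]
eef_rot: [2.948, 1.084, 0.0]
contact_force: [0.7, 0.4, -0.2]
grip_width: 38.7
grasp_force: 0.0
```

Call:
move_arm(deltas=[{"slide":[0,0,0],"yaw":-1,"fingers":0.45},{"slide":[0,0,0],"yaw":-1,"fingers":0.45},{"slide":[0,0,0],"yaw":-1,"fingers":0.45},{"slide":[0,0,0],"yaw":-1,"fingers":0.45},{"slide":[0,0,0],"yaw":-1,"fingers":0.45},{"slide":[0,0,0],"yaw":-1,"fingers":0.45},{"slide":[0,0,0],"yaw":-1,"fingers":0.45},{"slide":[0,0,0],"yaw":-1,"fingers":0.45}])

```text
t: 8.0
tcp_pos: [476.3, -173.3, 298.2]
eef_rot: [2.4, 2.027, 0.0]
contact_force: [-0.2, -0.3, -0.5]
grip_width: 38.6
grasp_force: 0.0
```

Call:
move_arm(deltas=[{"slide":[0,0,0],"yaw":-1,"fingers":0.45},{"slide":[0,0,0],"yaw":-1,"fingers":0.45},{"slide":[0,0,0],"yaw":-1,"fingers":0.45},{"slide":[0,0,0],"yaw":-1,"fingers":0.45},{"slide":[0.7,0.1,0],"yaw":0,"fingers":0.45},{"slide":[0.9,0.1,0.2],"yaw":0,"fingers":0.45},{"slide":[0.9,0.1,0.3],"yaw":0,"fingers":0.45},{"slide":[0.9,0.1,0.5],"yaw":0,"fingers":0.45}])

```text
t: 8.67
tcp_pos: [471.3, -69.8, 268.9]
eef_rot: [2.016, 2.405, 0.003]
contact_force: [0.5, 1.0, -1.3]
grip_width: 38.5
grasp_force: 0.0
```

Call:
move_arm(deltas=[{"slide":[0.9,0.1,0.8],"yaw":0,"fingers":0.45},{"slide":[0.9,0.1,0.8],"yaw":0,"fingers":0.45},{"slide":[0.1,0,0.8],"yaw":0,"fingers":0.45},{"slide":[0,0,0],"yaw":0,"fingers":0.45}])

```text
t: 9.0
tcp_pos: [463.6, -11.8, 193.3]
eef_rot: [-2.008, -2.41, 0.006]
contact_force: [-0.9, -0.8, 0.2]
grip_width: 38.5
grasp_force: 0.0
```

```bash
cat > b2.py <<'E'
from h import *
np.set_printoptions(precision=1,suppress=True)
go([467.1,-13.4,150],100)
F={c:cam(c) for c in("top","side")}
for c in F:save(F[c],c+"2.png")
cv2.imwrite("pics/x2.png",np.vstack([cv2.resize(F["side"]["frame"][110:230,210:390,::-1],(540,360)),cv2.resize(F["top"]["frame"][200:280,220:400,::-1],(540,240))]))
for n,z in [("pad_face",22),("cam_axis",58),("cam_grip",84.5),("clamp_plate",6),("bolt_pin",52),("module1",6)]:
    for c in F:
        print(n,c,[(np.round(q["location"],1).tolist(),round(q["score"],2),onz(F[c],q["location"],z)[:2]) for q in r.pinpoint(n,c)[:4]])
E
python3 b2.py
```

```text
pos [463.6 -11.8 193.3] theta 100.40 t 9.0 q [0.3, 0.56, -0.57, 2.04, 0.47, 0.68, -0.4] F [-0.9 -0.8  0.2]
slide units [-0.1  0.1  1.4] yaw units 0.08
pad_face top [([364.6, 230.5], 0.66, array([ 517.6, -306.2]))]
pad_face side [([258.2, 210.2], 0.62, array([ 512.6, -304.2]))]
cam_axis top [([382.0, 227.9], 0.6, array([ 522.1, -341.6]))]
cam_axis side [([240.3, 210.8], 0.78, array([ 522.9, -349.8])), ([291.1, 198.1], 0.29, array([ 550.5, -229.3]))]
cam_grip top [([387.3, 223.0], 0.82, array([ 531.3, -349.1]))]
cam_grip side [([238.8, 201.8], 0.56, array([ 519.3, -347. ]))]
clamp_plate top [([255.7, 250.4], 0.89, array([465.4, -47.7])), ([350.3, 165.9], 0.58, array([ 676.7, -272.1])), ([361.2, 227.9], 0.3, array([ 524.7, -299.8]))]
clamp_plate side [([335.8, 169.0], 0.68, array([475.2, -50.7]))]
bolt_pin top [([324.1, 238.5], 0.67, array([ 495.3, -210.4]))]
bolt_pin side [([285.6, 184.5], 0.87, array([ 497. , -216.7]))]
module1 top [([269.6, 249.1], 0.95, array([469.2, -80.9])), ([284.8, 244.0], 0.85, array([ 482.1, -117. ])), ([306.1, 241.4], 0.85, array([ 489.4, -167.9])), ([324.2, 237.4], 0.65, array([ 499.9, -211.2]))]
module1 side [([316.5, 180.3], 0.82, array([ 485.1, -119.7])), ([324.8, 171.0], 0.73, array([465.8, -81.1])), ([304.2, 187.8], 0.71, array([ 492. , -162.1])), ([293.2, 196.7], 0.59, array([ 504.9, -202.6]))]
```

View pics/x2.png

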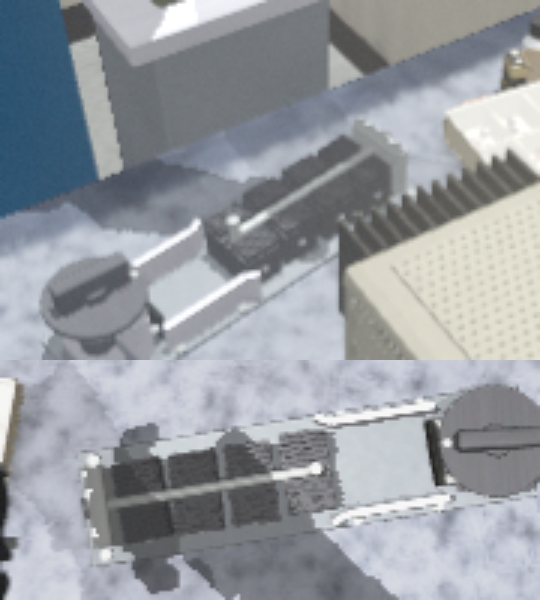

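The row is untouched and on the centre line, with the plate at (471,-48). I now descend behind it.

Call:
move_arm(deltas=[{"slide":[0,0.06,1],"yaw":0.08,"fingers":0.45},{"slide":[0,0,1],"yaw":0,"fingers":0.45},{"slide":[0,0,1],"yaw":0,"fingers":0.45},{"slide":[0,0,1],"yaw":0,"fingers":0.45},{"slide":[0,0,0.9],"yaw":0,"fingers":0.45},{"slide":[0,0,0.5],"yaw":0,"fingers":0.45},{"slide":[0,0,0],"yaw":0,"fingers":0.45},{"slide":[0,0,0],"yaw":0,"fingers":0.45}])

```text
t: 10.37
tcp_pos: [467.8, -12.9, 33.8]
eef_rot: [-2.025, -2.401, 0.002]
contact_force: [0.3, -0.3, -0.6]
grip_width: 38.3
grasp_force: 0.0
```

```bash
python3 -c "
from h import *
go([465.8,-14.1,18],100)
f=cam('wrist');save(f,'w3.png')"
```

```text
pos [467.8 -12.9  33.8] theta 99.69 t 10.4 q [0.07, 0.83, -0.22, 2.16, 0.78, 0.23, -0.68] F [ 0.3 -0.3 -0.6]
slide units [-0.03 -0.07  0.53] yaw units -0.06
```

View pics/w3.png

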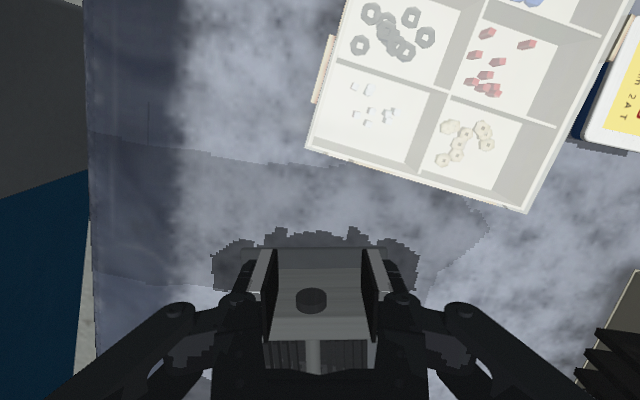

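The wrist view shows the plate's back face between the fingers (x 262 to 372), with a small dark disc at its centre near (312,300), and the bolt and module 1 beyond at (313,355). I lower and push.

Call:
move_arm(deltas=[{"slide":[0,-0.03,0.45],"yaw":0,"fingers":0.45},{"slide":[-0.2,0,0],"yaw":0,"fingers":0.45},{"slide":[-0.2,0,0],"yaw":0,"fingers":0.45},{"slide":[-0.2,0,0],"yaw":0,"fingers":0.45},{"slide":[-0.2,0,0],"yaw":0,"fingers":0.45}])

```text
t: 10.83
tcp_pos: [472.2, -37.2, 21.6]
eef_rot: [2.027, 2.399, 0.004]
contact_force: [-1.0, 3.3, 2.1]
grip_width: 38.4
grasp_force: 2.1
```

Call:
move_arm(deltas=[{"slide":[-0.2,0,0],"yaw":0,"fingers":0.45},{"slide":[-0.2,0,0],"yaw":0,"fingers":0.45},{"slide":[-0.2,0,0],"yaw":0,"fingers":0.45},{"slide":[-0.2,0,0],"yaw":0,"fingers":0.45},{"slide":[-0.2,0,0],"yaw":0,"fingers":0.45}])

```text
t: 11.25
tcp_pos: [476.8, -64.3, 21.2]
eef_rot: [-2.024, -2.401, -0.007]
contact_force: [-1.7, 7.1, 4.9]
grip_width: 38.0
grasp_force: 3.9
```

```bash
cat > c.py <<'E'
from h import *
import sys
np.set_printoptions(precision=1,suppress=True)
C=np.array([524.5,-347]);a=np.radians(-80.1);u=np.array([np.cos(a),np.sin(a)]);v=np.array([-u[1],u[0]])
fx=lambda X:np.array([(X[:2]-C)@u+143,(X[:2]-C)@v])
o=r.get_obs();go(list(o["tcp_pos"]),100)
print("tcp fixture",fx(o["tcp_pos"]))
F={c:cam(c) for c in("top","side")}
for n,z in [("pad_face",22),("cam_axis",58),("cam_grip",84.5),("clamp_plate",6),("bolt_pin",52),("module1",6)]:
    for c in F:
        print(n,c,[(round(q["score"],2),fx(onz(F[c],q["location"],z))) for q in r.pinpoint(n,c)[:5]])
if len(sys.argv)>1:
    cv2.imwrite("pics/"+sys.argv[1],np.vstack([cv2.resize(F["side"]["frame"][130:250,200:380,::-1],(720,330)),cv2.resize(F["top"]["frame"][200:268,230:410,::-1],(720,270))]))
E
python3 c.py
```

```text
pos [476.8 -64.3  21.2] theta 99.76 t 11.2 q [0.19, 0.86, -0.24, 2.12, 0.82, 0.24, -0.6] F [-1.7  7.1  4.9]
slide units [0. 0. 0.] yaw units -0.05
tcp fixture [-143.7    1.6]
pad_face top []
pad_face side [(0.66, array([ 96.5, -11.1]))]
cam_axis top [(0.96, array([142. ,   3.3])), (0.31, array([-27.2,  -7.3]))]
cam_axis side []
cam_grip top [(0.57, array([146.7,   1.5]))]
cam_grip side [(0.61, array([137. ,  -6.3]))]
clamp_plate top [(0.85, array([-122.7,   -7.7]))]
clamp_plate side [(0.8, array([-131.2,   -7.4]))]
bolt_pin top [(0.54, array([40.1, -7.6]))]
bolt_pin side [(0.82, array([53. ,  8.4]))]
module1 top [(0.69, array([-29.,  -1.])), (0.64, array([-60. ,  -1.8])), (0.59, array([ 3.5, -5.7])), (0.56, array([-106.1,  -10.2]))]
module1 side [(0.85, array([-24.5,   1.4])), (0.65, array([13.7,  6.1])), (0.59, array([-68.2,   4.8])), (0.55, array([-97.8,  -0.6]))]
```

Call:
move_arm(deltas=[{"slide":[-0.15,0,0],"yaw":0,"fingers":0.45},{"slide":[-0.1,0,0],"yaw":0,"fingers":0.45}])

```text
t: 12.12
tcp_pos: [477.1, -72.6, 20.6]
eef_rot: [-2.024, -2.401, -0.002]
contact_force: [0.1, 6.0, 2.1]
grip_width: 38.4
grasp_force: 3.0
```

```bash
python3 c.py p4.png
```

```text
pos [477.1 -72.6  20.6] theta 99.73 t 12.1 q [0.21, 0.86, -0.25, 2.12, 0.82, 0.25, -0.59] F [0.1 6.  2.1]
slide units [0. 0. 0.] yaw units -0.05
tcp fixture [-135.5    0.5]
pad_face top [(0.76, array([87.4,  6.9]))]
pad_face side [(0.59, array([99. , -3.2])), (0.16, array([-102.7,   22.2]))]
cam_axis top [(0.74, array([141.4,   3.7]))]
cam_axis side [(0.78, array([146.2,   3.9])), (0.29, array([-22.6,  42.8]))]
cam_grip top [(0.63, array([144.5,   3.9])), (0.17, array([14.4, -8.8]))]
cam_grip side [(0.89, array([135.1,  -1.7]))]
clamp_plate top [(0.82, array([-115.6,  -15.8]))]
clamp_plate side [(0.78, array([-116.9,   -5.2]))]
bolt_pin top [(0.88, array([44.1, -1. ]))]
bolt_pin side [(0.77, array([64.5,  0.8]))]
module1 top [(0.89, array([-14.1,  -6.4])), (0.87, array([13.1, -2.1])), (0.86, array([-63.5,  -0.8])), (0.63, array([-88. , -10.6])), (0.3, array([156.9,   3.6]))]
module1 side [(0.86, array([-53.3,  -3.5])), (0.76, array([-13.4,   4.2])), (0.76, array([17.6, 16.6])), (0.55, array([-81.8,   8.3]))]
```

View pics/p4.png

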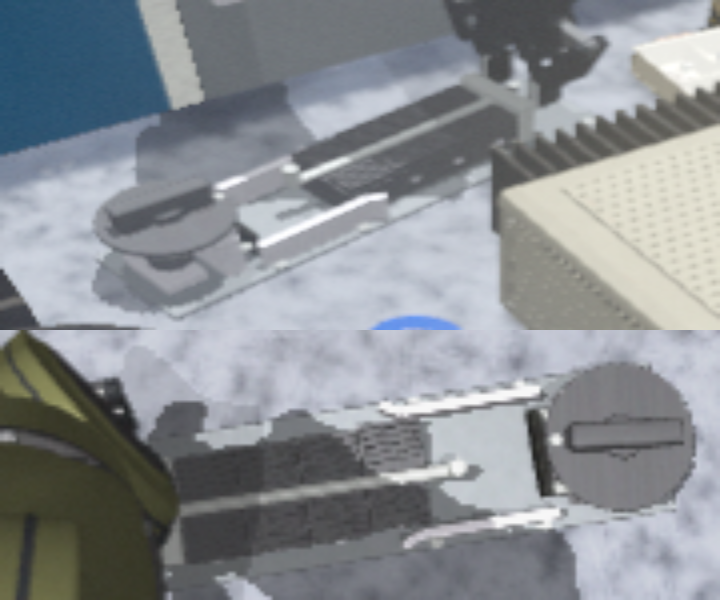

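The row has closed up straight and is entering the mouth centred, with the pin ahead of module 4 at (455,465). I keep pushing.

Call:
move_arm(deltas=[{"slide":[-0.15,0,0],"yaw":0,"fingers":0.45},{"slide":[-0.15,0,0],"yaw":0,"fingers":0.45},{"slide":[-0.15,0,0],"yaw":0,"fingers":0.45},{"slide":[-0.15,0,0],"yaw":0,"fingers":0.45},{"slide":[-0.15,0,0],"yaw":0,"fingers":0.45}])

```text
t: 13.23
tcp_pos: [481.0, -95.7, 20.6]
eef_rot: [-2.026, -2.4, -0.0]
contact_force: [-0.8, 4.7, 1.9]
grip_width: 38.3
grasp_force: 2.8
```

Call:
move_arm(deltas=[{"slide":[-0.15,0,0],"yaw":0,"fingers":0.45},{"slide":[-0.15,0,0],"yaw":0,"fingers":0.45},{"slide":[-0.15,0,0],"yaw":0,"fingers":0.45},{"slide":[-0.15,0,0],"yaw":0,"fingers":0.45}])

```text
t: 13.57
tcp_pos: [484.2, -113.1, 20.6]
eef_rot: [-2.026, -2.4, -0.001]
contact_force: [-0.1, 5.1, 1.1]
grip_width: 38.2
grasp_force: 2.9
```

Call:
move_arm(deltas=[{"slide":[-0.1,0,0],"yaw":0,"fingers":0.45},{"slide":[-0.1,0,0],"yaw":0,"fingers":0.45},{"slide":[-0.1,0,0],"yaw":0,"fingers":0.45}])

```text
t: 13.82
tcp_pos: [485.8, -121.9, 20.6]
eef_rot: [-2.026, -2.4, -0.002]
contact_force: [-0.2, 6.3, 1.4]
grip_width: 38.3
grasp_force: 3.0
```

```bash
python3 c.py p5.png
```

```text
pos [ 485.8 -121.9   20.6] theta 99.68 t 13.8 q [0.34, 0.88, -0.31, 2.06, 0.81, 0.32, -0.48] F [-0.2  6.3  1.4]
slide units [0. 0. 0.] yaw units -0.06
tcp fixture [-85.4   0.6]
pad_face top [(0.59, array([100. ,  -2.2]))]
pad_face side [(0.61, array([95.5, -0.9])), (0.38, array([250.5, 114.9]))]
cam_axis top [(0.87, array([145.8,  -0. ]))]
cam_axis side [(0.65, array([146.7,  -6.1]))]
cam_grip top [(0.77, array([145.5,   2.4]))]
cam_grip side [(0.84, array([142.3,  -7.8]))]
clamp_plate top []
clamp_plate side [(0.92, array([-66.2,  -4.6]))]
bolt_pin top [(0.75, array([94.5, -2.4]))]
bolt_pin side [(0.73, array([109.8,  -0.3]))]
module1 top [(0.88, array([64. , -4.7])), (0.74, array([34.6, -2.9])), (0.7, array([-6.8, -0.5])), (0.59, array([-44. ,  -8.4]))]
module1 side [(0.7, array([65.5,  9.7])), (0.68, array([-38.8,   1.5])), (0.56, array([33.9, -4. ]))]
```

View pics/p5.png

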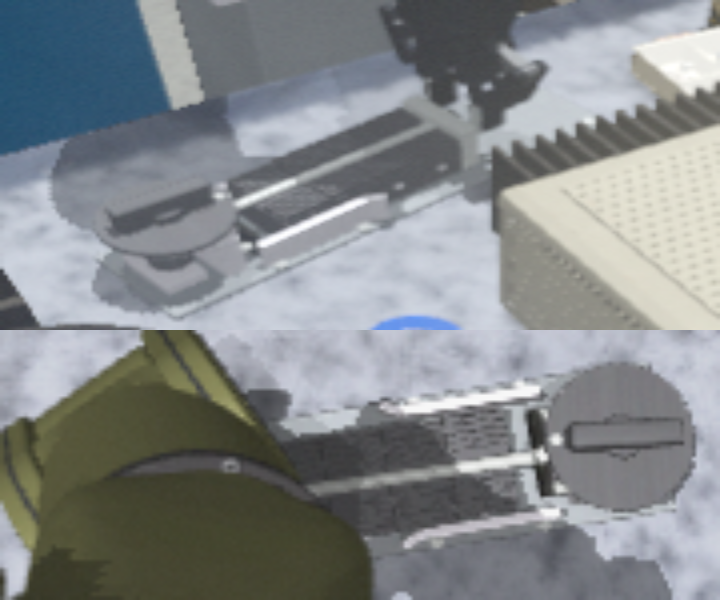

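The row is in the bay with the pin entering the slot at (548,455), and about 10 to 15 mm remain to the pad. I go slowly and watch the force.

Call:
move_arm(deltas=[{"slide":[-0.1,0,0],"yaw":0,"fingers":0.45},{"slide":[-0.1,0,0],"yaw":0,"fingers":0.45},{"slide":[-0.05,0,0],"yaw":0,"fingers":0.45}])

```text
t: 14.77
tcp_pos: [487.0, -129.5, 20.6]
eef_rot: [-2.026, -2.4, -0.001]
contact_force: [0.3, 6.8, -0.0]
grip_width: 38.5
grasp_force: 2.8
```

Call:
move_arm(deltas=[{"slide":[-0.05,0,0],"yaw":0,"fingers":0.45},{"slide":[-0.05,0,0],"yaw":0,"fingers":0.45}])

```text
t: 14.93
tcp_pos: [487.4, -132.0, 20.6]
eef_rot: [-2.025, -2.4, -0.002]
contact_force: [-0.6, 5.0, -0.4]
grip_width: 38.1
grasp_force: 2.8
```

Call:
move_arm(deltas=[{"slide":[-0.05,0,0],"yaw":0,"fingers":0.45},{"slide":[-0.04,0,0],"yaw":0,"fingers":0.45}])

```text
t: 15.1
tcp_pos: [487.9, -134.7, 20.6]
eef_rot: [-2.025, -2.4, -0.002]
contact_force: [-0.3, 5.7, 0.4]
grip_width: 38.6
grasp_force: 2.8
```

Call:
move_arm(deltas=[{"slide":[-0.05,0,0],"yaw":0,"fingers":0.45},{"slide":[-0.03,0,0],"yaw":0,"fingers":0.45}])

```text
t: 15.27
tcp_pos: [488.1, -136.5, 20.6]
eef_rot: [-2.024, -2.401, -0.002]
contact_force: [-0.3, 6.7, 0.5]
grip_width: 38.5
grasp_force: 3.3
```

Call:
move_arm(deltas=[{"slide":[-0.04,0,0],"yaw":0,"fingers":0.45},{"slide":[0,0,0],"yaw":0,"fingers":0.45}])

```text
t: 15.43
tcp_pos: [488.4, -138.2, 20.6]
eef_rot: [-2.025, -2.4, -0.002]
contact_force: [0.3, 5.1, 0.8]
grip_width: 38.2
grasp_force: 2.8
```

Call:
move_arm(deltas=[{"slide":[-0.04,0,0],"yaw":0,"fingers":0.45},{"slide":[0,0,0],"yaw":0,"fingers":0.45}])

```text
t: 15.6
tcp_pos: [488.5, -139.1, 20.6]
eef_rot: [-2.024, -2.4, -0.002]
contact_force: [-0.4, 6.4, 0.9]
grip_width: 38.4
grasp_force: 3.0
```

Call:
move_arm(deltas=[{"slide":[-0.05,0,0],"yaw":0,"fingers":0.45},{"slide":[0,0,0],"yaw":0,"fingers":0.45}])

```text
t: 15.77
tcp_pos: [488.7, -139.9, 20.6]
eef_rot: [-2.023, -2.401, -0.003]
contact_force: [0.3, 6.6, 1.4]
grip_width: 38.2
grasp_force: 3.5
```

Call:
move_arm(deltas=[{"slide":[-0.05,0,0],"yaw":0,"fingers":0.45},{"slide":[0,0,0],"yaw":0,"fingers":0.45}])

```text
t: 15.93
tcp_pos: [489.0, -140.7, 20.6]
eef_rot: [-2.022, -2.401, -0.004]
contact_force: [-0.6, 8.4, 1.3]
grip_width: 38.7
grasp_force: 4.2
```

Call:
move_arm(deltas=[{"slide":[-0.05,0,0],"yaw":0,"fingers":0.45},{"slide":[0,0,0],"yaw":0,"fingers":0.45}])

```text
t: 16.1
tcp_pos: [489.1, -141.4, 20.6]
eef_rot: [-2.021, -2.401, -0.005]
contact_force: [-2.0, 10.9, 1.7]
grip_width: 38.9
grasp_force: 4.9
```

Force climbed from 6 to 11 N, so the row is against the pad, pressed in by about 2 mm. I back off and rise.

Call:
move_arm(deltas=[{"slide":[0.2,0,0],"yaw":0,"fingers":0.45},{"slide":[0.5,0,0],"yaw":0,"fingers":0.45},{"slide":[0.5,0,-0.3],"yaw":0,"fingers":0.45},{"slide":[0,0,-1],"yaw":0,"fingers":0.45},{"slide":[0,0,-1],"yaw":0,"fingers":0.45},{"slide":[0,0,-1],"yaw":0,"fingers":0.45},{"slide":[0,0,-1],"yaw":0,"fingers":0.45},{"slide":[0,0,-1],"yaw":0,"fingers":0.45}])

```text
t: 16.77
tcp_pos: [482.2, -111.3, 180.9]
eef_rot: [-2.03, -2.397, 0.005]
contact_force: [1.4, -0.4, -0.0]
grip_width: 38.5
grasp_force: 0.0
```

Call:
move_arm(deltas=[{"slide":[0,0,-1],"yaw":0,"fingers":0.6},{"slide":[-0.9,0,-0.2],"yaw":0,"fingers":0.6},{"slide":[-0.9,0,0],"yaw":0,"fingers":0.6},{"slide":[-0.9,0,0],"yaw":0,"fingers":0.6},{"slide":[-0.9,0,0],"yaw":0,"fingers":0.6},{"slide":[-0.9,0,0],"yaw":0,"fingers":0.6},{"slide":[0,0,0],"yaw":0,"fingers":0.6},{"slide":[0,0,0],"yaw":0,"fingers":0.6}])

```text
t: 17.43
tcp_pos: [504.4, -245.8, 214.9]
eef_rot: [-2.034, -2.393, 0.005]
contact_force: [0.4, 0.2, 0.1]
grip_width: 51.3
grasp_force: 0.0
```

```bash
cat > d.py <<'E'
from h import *
import sys
np.set_printoptions(precision=1,suppress=True)
go([524.5,-347,200],94)
for c in("side","wrist"):
    f=cam(c)
    if c=="wrist": save(f,sys.argv[1])
    for n,z in [("pad_face",22),("cam_axis",58),("cam_grip",84.5),("clamp_plate",6),("bolt_pin",52),("module1",6)]:
        print(n,c,[(np.round(q["location"],1).tolist(),round(q["score"],2),onz(f,q["location"],z)[:2]) for q in r.pinpoint(n,c)[:4]])
E
python3 d.py w6.png
```

```text
pos [ 504.4 -245.8  214.9] theta 99.27 t 17.4 q [0.75, 0.66, -0.65, 1.74, 0.49, 0.91, 0.05] F [0.4 0.2 0.1]
slide units [-3.4  0.1  0.5] yaw units 1.05
pad_face side [([260.6, 209.1], 0.91, array([ 512.5, -297.6]))]
cam_axis side [([242.5, 210.7], 0.74, array([ 525.4, -345.2])), ([409.4, 181.3], 0.45, array([656.9,  49.1]))]
cam_grip side []
clamp_plate side [([304.9, 187.7], 0.7, array([ 492.7, -160.4]))]
bolt_pin side [([247.5, 208.5], 0.83, array([ 520. , -331.1])), ([266.4, 216.6], 0.18, array([ 566.4, -303.7]))]
module1 side [([299.5, 192.2], 0.79, array([ 499.5, -180.7])), ([287.2, 199.7], 0.78, array([ 506. , -220.9])), ([266.8, 216.7], 0.63, array([ 529.8, -291. ]))]
pad_face wrist [([320.5, 222.1], 0.85, array([ 520.2, -305.2]))]
cam_axis wrist [([321.7, 273.4], 0.87, array([ 528.8, -348.7])), ([318.4, 142.5], 0.5, array([ 502. , -212.4]))]
cam_grip wrist []
clamp_plate wrist [([312.7, 109.1], 0.16, array([ 491.3, -186.2]))]
bolt_pin wrist [([315.5, 252.0], 0.71, array([ 518.6, -327.9]))]
module1 wrist [([315.5, 106.2], 0.94, array([ 493.7, -182.8])), ([320.3, 143.6], 0.76, array([ 505.4, -220.9])), ([313.2, 173.7], 0.75, array([ 503.3, -255.5])), ([318.5, 203.4], 0.68, array([ 515.1, -289.1]))]
```

View pics/w6.png

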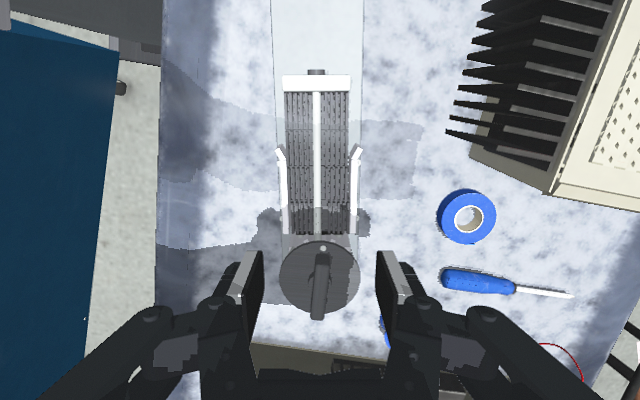

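The wrist view shows the row straight and closed up in the bay, the pin at the cam's edge at (323,249) and the bar from (318,255) to (318,318). I check the dark furniture near the cam before turning there.

```bash
python3 - <<'E'
import cv2,numpy as np
s=cv2.imread("pics/side0.png");t=cv2.imread("pics/top0.png")
cv2.imwrite("pics/x7.png",np.hstack([cv2.resize(s[100:400,0:260],(400,462)),cv2.resize(t[100:400,340:600],(400,462))]))
E
```

```text
(no output)
```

View pics/x7.png

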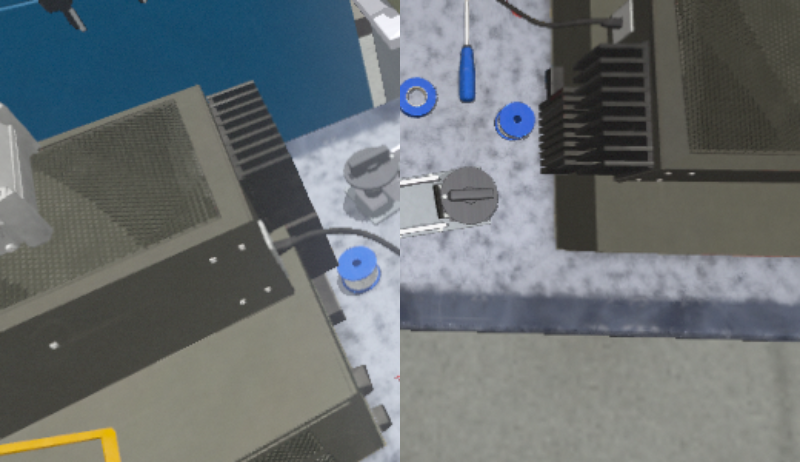

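```bash
python3 - <<'E'
from h import *
np.set_printoptions(precision=0,suppress=True)
s=cam("side");t=cam("top")
S=lambda x,y:[x*.65,100+y*.65];T=lambda x,y:[340+(x-400)*.65,100+y*.65]
print("low +x corner",tri([s,t],[S(335,270),T(541,95)]))
for q in [(600,50),(650,45)]:
  pass
print("top outer -x",tri([s,t],[S(255,83),T(603,165)]),tri([s,t],[S(255,83),T(578,172)]))
print("top back -x",tri([s,t],[S(205,95),T(652,175)]))
print("lower -x outer",tri([s,t],[S(300,165),T(540,172)]))
print("outer line z0 ",onz(t,T(541,95),0),onz(t,T(540,172),0),onz(t,T(555,248),0))
for q in (T(541,95),T(540,172)):print(onz(t,q,100),onz(t,q,200))
E
```

```text
low +x corner [ 673. -455.   76.]
top outer -x [ 543. -455.  295.] [ 534. -444.  283.]
top back -x [ 533. -509.  295.]
lower -x outer [ 549. -436.  148.]
outer line z0  [ 692. -473.    0.] [ 568. -469.    0.] [ 450. -490.    0.]
[ 668. -445.  100.] [ 644. -416.  200.]
[ 556. -441.  100.] [ 545. -413.  200.]
```

```bash
python3 - <<'E'
from h import *
np.set_printoptions(precision=1,suppress=True)
f=cam("wrist");g=cv2.cvtColor(f["frame"],cv2.COLOR_RGB2GRAY)
print(r.boxes_of("cam_grip","wrist")[:3])
a=onz(f,(324,256),97.5);b=onz(f,(317,318),97.5);print(a,b,(a+b)/2,np.degrees(np.arctan2(*(a-b)[[1,0]])))
print("disc centre",onz(f,(319.5,277),71.5))
cv2.imwrite("pics/w8.png",cv2.resize(f["frame"][225:335,260:380,::-1],(600,550),interpolation=cv2.INTER_CUBIC))
go([526,-348,76],95)
E
```

```text
[{'extent': [319.8, 279.6, 82.8, 80.5], 'score': 0.83}, {'extent': [318.6, 159.9, 93.4, 319.9], 'score': 0.56}]
[ 523.5 -308.8   97.5] [ 528.3 -376.3   97.5] [ 525.9 -342.5   97.5] 94.07106948845268
disc centre [ 525.7 -346.2   71.5]
pos [ 506.1 -242.5  215.6] theta 99.63 t 18.3 q [0.75, 0.66, -0.65, 1.74, 0.49, 0.91, 0.05] F [ 0.8 -0.3  1.1]
slide units [-3.6  0.1  4.7] yaw units 0.93
```

View pics/w8.png

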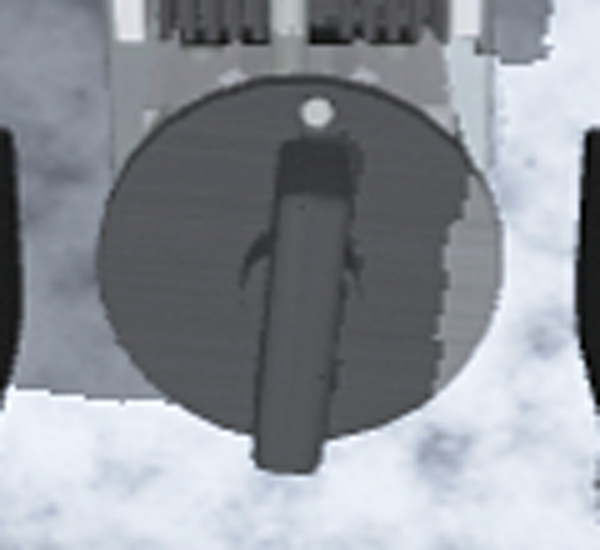

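The close crop shows the bar's top from (323,263) to (318,319), tilted a few degrees (about 95°), centred on the disc near (526,-347). I move over it.

Call:
move_arm(deltas=[{"slide":[-0.8,0,0],"yaw":0,"fingers":0.6},{"slide":[-0.9,0.05,0],"yaw":0,"fingers":0.6},{"slide":[-0.9,0,0],"yaw":0,"fingers":0.6},{"slide":[-0.9,0,0],"yaw":0,"fingers":0.6},{"slide":[0,0,0],"yaw":0.9,"fingers":0.6},{"slide":[0,0,0.5],"yaw":0,"fingers":0.6},{"slide":[0,0,0.7],"yaw":0,"fingers":0.6},{"slide":[0,0,0],"yaw":0,"fingers":0.6}])

```text
t: 19.0
tcp_pos: [522.5, -345.2, 176.1]
eef_rot: [-2.115, -2.314, 0.004]
contact_force: [-0.9, 0.7, -0.5]
grip_width: 51.0
grasp_force: 0.0
```

```bash
python3 -c "
from h import *
go([526,-347.5,77],95)"
```

```text
pos [ 522.5 -345.2  176.1] theta 95.14 t 19.0 q [0.83, 0.79, -0.6, 1.58, 0.52, 0.95, 0.15] F [-0.9  0.7 -0.5]
slide units [-0.1   0.13  3.3 ] yaw units 0.03
```

Call:
move_arm(deltas=[{"slide":[-0.1,0.12,0.7],"yaw":0,"fingers":0.6},{"slide":[0,0,0.8],"yaw":0,"fingers":0.6},{"slide":[0,0,0.8],"yaw":0,"fingers":0.6},{"slide":[0,0,0.6],"yaw":0,"fingers":0.6},{"slide":[0,0,0.3],"yaw":0,"fingers":0.6},{"slide":[0,0,0],"yaw":0,"fingers":0.6},{"slide":[0,0,0],"yaw":0,"fingers":0.6}])

```text
t: 19.58
tcp_pos: [529.6, -348.5, 84.3]
eef_rot: [2.119, 2.318, 0.001]
contact_force: [0.4, -0.1, 0.0]
grip_width: 51.4
grasp_force: 0.0
```

Call:
move_arm(newtons=30, deltas=[{"slide":[0,0,0],"yaw":0,"fingers":0.4},{"slide":[0,0,0],"yaw":0,"fingers":0.2},{"slide":[0,0,0],"yaw":0,"fingers":0.2},{"slide":[0,0,0],"yaw":0,"fingers":0.1},{"slide":[0,0,0],"yaw":0,"fingers":0.1}])

```text
t: 20.0
tcp_pos: [529.3, -348.6, 84.2]
eef_rot: [2.119, 2.318, 0.0]
contact_force: [0.1, -0.1, -0.0]
grip_width: 8.4
grasp_force: 0.0
```

Call:
move_arm(newtons=30, deltas=[{"slide":[0,0,0],"yaw":0,"fingers":0},{"slide":[0,0,0],"yaw":0,"fingers":0},{"slide":[0,0,0],"yaw":0,"fingers":0}])

```text
t: 20.25
tcp_pos: [529.1, -348.4, 83.7]
eef_rot: [2.12, 2.319, -0.0]
contact_force: [-0.4, -0.7, -1.1]
grip_width: -0.0
grasp_force: 0.0
```

```bash
python3 - <<'E'
from h import *
np.set_printoptions(precision=1,suppress=True)
go([526,-347.5,77],95)
o=r.get_obs();print(o["grip_width"],o["grasp_force"])
F={c:cam(c) for c in("side","top","wrist")}
P={}
for n in("cam_grip","cam_axis","bolt_pin","pad_face"):
  for c in F:
    P[n,c]=r.pinpoint(n,c); print(n,c,[(np.round(q["location"],0).tolist(),round(q["score"],2),onz(F[c],q["location"],{"cam_grip":84.5,"cam_axis":58,"bolt_pin":52,"pad_face":22}[n])[:2]) for q in P[n,c][:3]])
  fs=[c for c in("side","wrist") if P[n,c]]
  if len(fs)==2: print("  tri",tri([F[c] for c in fs],[P[n,c][0]["location"] for c in fs]))
w=F["wrist"]
for z in (71,84):
  print("proj bar ends",z,[proj(w,[526+31*np.cos(np.radians(95))*k,-347.5+31*np.sin(np.radians(95))*k,z]) for k in(1,-1)], "tcp",proj(w,o["tcp_pos"]))
g=cv2.cvtColor(w["frame"],cv2.COLOR_RGB2GRAY)
for y in range(250,400,12): print(y,g[y,240:400:5].tolist())
E
```

```text
pos [ 529.1 -348.4   83.7] theta 95.14 t 20.2 q [0.79, 0.91, -0.53, 1.63, 0.61, 0.78, 0.07] F [-0.4 -0.7 -1.1]
slide units [ 0.  -0.1  0.2] yaw units 0.03
-0.0011821404379238052 0.0
cam_grip side [([301.0, 260.0], 0.73, array([ 731.6, -302.5])), ([239.0, 201.0], 0.56, array([ 515.6, -346. ]))]
cam_grip top []
cam_grip wrist [([310.0, 245.0], 0.57, array([ 526.2, -349. ]))]
  tri [ 595.3 -325.3   -5.5]
cam_axis side [([241.0, 211.0], 0.92, array([ 523.9, -347.6]))]
cam_axis top [([386.0, 230.0], 0.75, array([ 518.6, -350.9])), ([387.0, 223.0], 0.5, array([ 532.8, -352. ]))]
cam_axis wrist [([311.0, 228.0], 0.85, array([ 526.1, -350.3]))]
  tri [ 526.3 -348.6   61.1]
bolt_pin side [([250.0, 209.0], 0.91, array([ 524.1, -327. ])), ([410.0, 183.0], 0.53, array([657.8,  52.5]))]
bolt_pin top [([376.0, 228.0], 0.9, array([ 522.4, -327.7]))]
bolt_pin wrist []
pad_face side [([259.0, 210.0], 0.84, array([ 513.3, -303.1]))]
pad_face top [([363.0, 227.0], 0.63, array([ 524.9, -302.9]))]
pad_face wrist [([306.0, 142.0], 0.68, array([ 518.1, -304.8]))]
  tri [ 518.1 -304.3   27.5]
proj bar ends 
[... 1250 characters left out ...]
, 34, 35, 33, 35, 36, 38, 38, 38]
346 [41, 38, 41, 34, 32, 35, 33, 31, 35, 34, 33, 33, 34, 30, 37, 98, 97, 29, 37, 33, 34, 34, 32, 33, 34, 33, 36, 34, 32, 34, 39, 38]
358 [39, 41, 34, 35, 34, 33, 33, 32, 34, 33, 34, 32, 30, 32, 35, 114, 114, 81, 35, 30, 34, 31, 34, 35, 34, 33, 33, 33, 33, 33, 35, 40]
370 [39, 33, 33, 31, 33, 34, 32, 33, 32, 34, 35, 33, 32, 31, 33, 64, 65, 66, 34, 34, 31, 34, 33, 34, 33, 34, 34, 34, 34, 34, 32, 38]
382 [34, 34, 32, 34, 32, 37, 39, 34, 31, 33, 32, 30, 31, 33, 31, 31, 33, 32, 32, 32, 28, 33, 33, 33, 33, 34, 39, 37, 34, 33, 34, 32]
394 [33, 33, 32, 33, 34, 32, 32, 33, 33, 32, 32, 31, 34, 33, 33, 34, 33, 33, 34, 33, 34, 32, 34, 33, 34, 34, 34, 33, 33, 35, 35, 32]
```

```bash
python3 - <<'E'
from h import *
w=cam("wrist");g=cv2.cvtColor(w["frame"],cv2.COLOR_RGB2GRAY)
for y in range(165,305,4): print(y,"".join("%3d"%(v//3) for v in g[y,258:376:3]))
E
```

```text
165  62 62 64 65 63 82 63 26 35 41 41 40 40 41 41 41 40 66 81 37 41 41 41 41 41 41 42 31 31 71 55 56 55 56 62 62 62 62 58 66
169  65 65 54 55 27 38 41 40 40 40 40 40 40 41 41 41 78 81 82 82 39 40 41 41 40 41 41 41 42 41 34 26 57 56 59 63 63 62 60 65
173  66 55 37 34 41 40 41 40 40 41 40 41 41 41 41 41 63 81 82 82 38 40 40 40 40 40 41 40 40 40 40 40 35 35 46 62 62 62 61 62
177  55 33 40 41 41 41 40 41 40 41 40 41 41 41 41 41 41 40 41 41 41 41 41 41 41 41 41 41 41 41 41 41 41 41 28 63 62 62 60 64
181  41 40 41 41 41 41 41 42 41 41 42 42 41 41 43 25 25 25 26 25 29 43 42 41 41 42 42 41 41 41 41 41 41 41 41 40 31 62 61 66
185  40 39 39 39 39 39 39 40 40 40 40 40 40 40 20 22 22 21 22 21 22 20 30 40 40 40 40 40 40 40 40 40 40 40 40 40 40 33 62 57
189  40 40 40 40 40 40 40 41 40 40 40 40 40 31 21 23 19 18 19 23 22 21 23 40 40 40 40 40 40 40 39 39 39 39 39 39 39 39 31 49
193  39 40 39 39 40 39 39 40 40 39 40 39 40 19 18 19 30 29 29 27 28 23 21 40 40 40 40 40 40 40 40 40 40 39 39 39 39 40 40 31
197  39 39 39 39 39 39 39 40 39 39 40 39 39 31 38 40 40 39 39 38 37 36 22 40 40 40 39 39 39 39 40 39
[... 2574 characters left out ...]
 37 37 37 38 27  9  9 34 37 37 37 38 10 11 11 11 11 15 20 39 42 44 45 45 75
285  43 45 45 45 30 28 26 22 22 11 11 11 12 11 12 37 37 37 37 20  9  9 29 37 37 37 38 10 11 11 11 11 17 43 41 41 44 44 59 74
289  45 45 45 46 46 47 30 29 29 11 11 11 11 11 13 37 45 44 43 24 11 12 33 43 43 45 28 10 11 10 11 11 10 38 39 41 43 43 75 73
293  46 46 45 46 45 46 46 48 13 11 11 11 11 11 11 11 11 10 48 25 12 12 35 44  9 11 11 11 12 11 11 11 11 18 40 37 38 68 67 67
297  44 44 45 45 46 46 47  9 11 11 11 11 11 11 11 11 11 11 10 26 12 12 36 10 11 11 11 11 11 11 11 11 11 11 16 33 30 56 56 57
301  44 44 44 46 46 46 35 11 11 11 11 13 13 13 12 11 11 11 11 11 12 12 12 11 11 11 12 13 13 13 12 11 11 11 10 32 31 57 57 62
```

```bash
python3 - <<'E'
from h import *
np.set_printoptions(precision=1,suppress=True)
w=cam("wrist");he=np.array(w["hand_eye"]);print(he.round(2).tolist(),w["fx"],w["cx"],w["cy"],w["eye"])
T=np.eye(4);T[:3,:3]=R.from_rotvec([-2.034,-2.393,.005]).as_matrix();T[:3,3]=[504.8,-245,215]
M=T@he;w6=dict(w);w6["eye"]=M[:3,3];w6["rotation"]=M[:3,:3]
for n,p,q in [("top end",(310.5,194.5),(323,263.4)),("bottom end",(311,182),(323.5,253.2)),("disc far edge",(310,163),(319,240)),("marker dot",(313,170),(323.5,247.2))]:
    print(n,tri([w,w6],[p,q]))
z=np.arange(60,105,5)
for zz in z: print(zz,"width",np.linalg.norm(onz(w,(297,213),zz)-onz(w,(321.5,213),zz)).round(1),"end",onz(w,(310.5,194.5),zz),"w6",onz(w6,(323,263.4),zz), "finger w",np.linalg.norm(onz(w,(305,255),zz)-onz(w,(336,255),zz)).round(1))
E
```

```text
[[-0.0, -0.95, -0.31, 77.46], [1.0, -0.0, 0.0, 1.63], [-0.0, -0.31, 0.95, -163.4], [0.0, 0.0, 0.0, 1.0]] 341.553861021687 319.2130075352554 198.68998349546922 [ 523.8 -271.1  247. ]
top end [ 522.8 -317.4   99.1]
bottom end [ 522.9 -316.1   81.4]
disc far edge [ 519.5 -311.    62.8]
marker dot [ 522.7 -310.5   79.5]
60 width 14.3 end [ 524.  -328.9   60. ] w6 [ 525.4 -338.9   60. ] finger w 18.8
65 width 13.9 end [ 524.  -327.3   65. ] w6 [ 525.  -336.2   65. ] finger w 18.3
70 width 13.5 end [ 524.  -325.8   70. ] w6 [ 524.5 -333.5   70. ] finger w 17.8
75 width 13.1 end [ 524.  -324.3   75. ] w6 [ 524.  -330.9   75. ] finger w 17.3
80 width 12.8 end [ 524.  -322.7   80. ] w6 [ 523.5 -328.2   80. ] finger w 16.8
85 width 12.4 end [ 524.  -321.2   85. ] w6 [ 523.  -325.5   85. ] finger w 16.3
90 width 12.0 end [ 524.  -319.6   90. ] w6 [ 522.5 -322.8   90. ] finger w 15.8
95 width 11.6 end [ 524.  -318.1   95. ] w6 [ 522.  -320.1   95. ] finger w 15.3
100 width 11.2 end [ 524.  -316.5  100. ] w6 [ 521.5 -317.4  100. ] finger w 14.8
```

Call:
move_arm(newtons=30, deltas=[{"slide":[0,0,0],"yaw":0,"fingers":0.5},{"slide":[0,0,0],"yaw":0,"fingers":0.5},{"slide":[0,-0.12,0],"yaw":0,"fingers":0.5},{"slide":[0,0,0.25],"yaw":0,"fingers":0.5},{"slide":[0,0,0],"yaw":0,"fingers":0.5},{"slide":[0,0,0],"yaw":0,"fingers":0.5}])

```text
t: 21.6
tcp_pos: [524.8, -348.6, 75.4]
eef_rot: [-2.119, -2.318, 0.001]
contact_force: [1.0, 0.0, 0.2]
grip_width: 42.9
grasp_force: 0.0
```

```bash
python3 - <<'E'
from h import *
np.set_printoptions(precision=1,suppress=True)
w=cam("wrist");g=cv2.cvtColor(w["frame"],cv2.COLOR_RGB2GRAY);o=r.get_obs();go(o["tcp_pos"])
for z in(76,84,98,110): print(z,proj(w,[526,-337,z]),proj(w,[526,-348,z]))
for y in range(180,320,5): print(y,"".join("%3d"%(v//3) for v in g[y,240:400:4]))
E
```

```text
pos [ 525.2 -348.6   75.8] theta 95.14 t 21.6 q [0.79, 0.91, -0.53, 1.64, 0.62, 0.76, 0.07] F [-0.1  0.7 -0.4]
slide units [0. 0. 0.] yaw units None
76 [320.2 224. ] [318.3 243.5]
84 [320.2 230.1] [318.3 250.4]
98 [320.3 242.3] [318.2 264. ]
110 [320.4 254.6] [318.  277.6]
180  66 63 62 52 66 66 56 26 41 42 42 42 42 42 42 42 42 42 42 44 65 41 42 42 42 42 42 42 42 42 42 41 32 84 63 61 65 63 64 64
185  67 65 64 59 65 51 41 41 42 42 42 42 42 42 42 42 43 43 34 34 36 39 44 43 42 42 42 41 42 42 41 41 41 41 33 62 66 65 63 63
190  65 65 64 60 62 39 40 40 40 40 40 40 41 41 40 41 41 21 22 22 21 22 21 23 40 41 40 40 41 41 40 40 40 40 40 36 64 64 62 61
195  64 60 62 62 41 41 41 41 41 41 41 41 41 41 42 42 39 22 23 22 22 23 19 20 42 42 42 41 41 41 41 41 41 41 41 41 53 64 62 61
200  64 61 61 41 40 40 40 40 40 40 40 40 41 40 41 41 27 31 36 35 34 21 32 25 40 40 40 40 40 40 39 39 39 39 39 40 40 53 61 61
205  65 63 34 40 40 40 40 40 40 40 40 40 40 40 41 41 23 39 41 40 40 41 40 35 41 40 40 40 40 39 40 40 40 40 39 40 39 39 58 59
210  62 64 41 41 41 41 40 41 40 41 40 40 40 40 40 40 23 39 42 40 41 41 41 35
[... 1973 characters left out ...]
 22 17 22 22 22 22 22 21 19 22 22 22 22 22 21 22 22  9  9  9 11 20 47 43 38
295  14 12 47 47 12  8  8  9 23 48 28 22 22 22 22 22 18 22 22 22 22 21 21 19 22 21 21 21 21 21 34 38  9  8  9 10 15 46 42 13
300  14 11 13 47 12  9  8  9 49 46 47 48 39 28 29 29 18 21 22 22 22 21 21 20 22 22 22 24 42 39 40 41  6  9  9 11 20 47 11 12
305  14 12 11 11 13  9  9  8 47 48 47 45 46 45 46 46 16 21 22 22 22 21 20 32 43 45 45 43 43 43 41 39 29  9  8 11 11 11 11 11
310  11 11 12 11 12  8  9  9 46 46 47 44 45 45 44 46 16 21 22 22 22 21 21 33 40 41 44 45 46 46 46 40 31  8  9 12 12 11 11 12
315  11 11 11 10 12  9  9 31 44 44 43 43 44 45 47 47 48 20 22 22 22 22 19 33 42 45 46 47 46 46 44 42 48  6  9 12 15 11 11 11
```

The pixels now show the bar centred between the open fingers, columns 304 to 332 against pads at 268 and 370. I close.

Call:
move_arm(newtons=40, deltas=[{"slide":[0,0,0],"yaw":0,"fingers":0.1},{"slide":[0,0,0],"yaw":0,"fingers":0.1},{"slide":[0,0,0],"yaw":0,"fingers":0.1},{"slide":[0,0,0],"yaw":0,"fingers":0.05}])

```text
t: 21.98
tcp_pos: [524.5, -348.9, 76.4]
eef_rot: [-2.119, -2.317, 0.002]
contact_force: [-2.8, 0.2, 3.6]
grip_width: 11.2
grasp_force: 39.0
```

Call:
move_arm(deltas=[{"slide":[0,0,0],"yaw":0.5,"fingers":0},{"slide":[0,0,0],"yaw":0.8,"fingers":0},{"slide":[0,0,0],"yaw":0.8,"fingers":0},{"slide":[0,0,0],"yaw":0.8,"fingers":0}])

```text
t: 22.32
tcp_pos: [524.1, -348.8, 76.4]
eef_rot: [-2.398, -2.028, 0.003]
contact_force: [-4.3, 0.4, 4.7]
grip_width: 11.1
grasp_force: 39.2
```

```bash
python3 - <<'E'
from h import *
o=r.get_obs();go(o["tcp_pos"]);print(o["grip_width"],o["grasp_force"],o["torque"])
w=cam("wrist");g=cv2.cvtColor(w["frame"],cv2.COLOR_RGB2GRAY)
for y in range(170,290,6): print(y,"".join("%3d"%(v//3) for v in g[y,250:390:4]))
E
```

```text
pos [ 524.1 -348.8   76.4] theta 80.44 t 22.3 q [0.76, 0.9, -0.46, 1.64, 0.55, 0.73, -0.13] F [-4.3  0.4  4.7]
slide units [0. 0. 0.] yaw units None
11.111542408663468 39.22378275543451 [0.12170669 0.93626587 0.08348085]
170  15 43 36 23 24 17 19 18 16 41 42 41 41 41 41 41 82 82 80 41 41 41 41 41 41 41 24 59 63 62 62 63 60 64 64
176  44 36 45 18 17 13 35 41 41 41 41 41 41 41 41 41 82 82 83 41 41 41 41 41 41 40 41 40 41 33 63 63 54 62 64
182  67 63 64 65 34 41 42 42 42 42 41 42 41 41 41 42 42 42 42 42 42 42 41 42 41 41 41 41 40 41 40 33 62 63 64
188  65 66 52 40 41 41 41 41 41 40 40 41 41 41 20 21 22 22 21 21 19 40 41 41 40 40 40 40 40 40 40 40 34 52 57
194  57 44 41 40 41 41 41 41 41 41 42 41 42 42 21 18 23 23 23 23 21 42 41 42 42 42 42 41 42 41 41 41 41 37 55
200  35 41 40 40 40 40 40 40 41 40 40 41 40 38 34 39 39 38 37 36 33 42 40 40 40 40 40 40 40 40 40 39 39 40 39
206  40 40 40 40 40 40 40 40 40 40 41 40 40 37 37 42 41 41 41 41 36 29 40 40 40 40 40 40 40 40 40 40 40 40 40
212  41 41 41 41 40 40 40 40 40 40 40 40 40 37 37 42 41 41 41 41 36 21 40 40 40 40 39 40 40 39 40 39 39 38 38
[... 620 characters left out ...]
0 47 47 45 22 22 22 22 22 22 31 40 21 37
254  21 22 22 22 22 22 21 22 25 21 22 47 47 43 11 43 26 24 22 22 21 11 47 47 48 22 21 21 22 22 22 21 21 22 21
260  22 22 22 22 22 21 21 17 13 13 30 47 47 35  9 22 22 22 22 22 21  9 39 38 38 10 11 11 21 21 21 21 21 21 21
266  69 21 22 21 22 21 19 13 12 11 48 47 47 10  8 22 22 21 22 21 21 10 39 38 38 21 11 12 11 22 22 21 22 22 21
272  74 43 22 22 22 22 11 11 11 11 47 47 38  9  8 22 22 21 22 22 20  9 29 37 38 35 11 11 11 16 22 21 21 21 46
278  72 74 75 22 23 22 11 11 11 15 38 38 38  9  8 21 22 22 22 21 20 10 23 38 37 38 11 11 11 11 22 22 23 41 41
284  72 74 76 77 20 13 11 11 11 34 37 38 39 10  8 22 22 22 22 22 20  9 11 37 38 38 10 12 11 10 22 40 39 36 39
```

The bar is held between the pads and turns with the gripper (dot stays at (318,170)). I continue to about θ = 0.

Call:
move_arm(deltas=[{"slide":[0,0,0],"yaw":0.9,"fingers":0},{"slide":[0,0,0],"yaw":0.9,"fingers":0},{"slide":[0,0,0],"yaw":0.9,"fingers":0},{"slide":[0,0,0],"yaw":0.9,"fingers":0},{"slide":[0,0,0],"yaw":0.9,"fingers":0},{"slide":[0,0,0],"yaw":0.9,"fingers":0}])

```text
t: 22.87
tcp_pos: [523.3, -348.6, 76.3]
eef_rot: [-2.803, -1.413, 0.006]
contact_force: [-5.5, 1.5, 6.5]
grip_width: 10.9
grasp_force: 39.8
```

Call:
move_arm(deltas=[{"slide":[0,0,0],"yaw":0.9,"fingers":0},{"slide":[0,0,0],"yaw":0.9,"fingers":0},{"slide":[0,0,0],"yaw":0.9,"fingers":0},{"slide":[0,0,0],"yaw":0.9,"fingers":0},{"slide":[0,0,0],"yaw":0.9,"fingers":0},{"slide":[0,0,0],"yaw":0.9,"fingers":0}])

```text
t: 23.37
tcp_pos: [522.7, -347.9, 76.3]
eef_rot: [-3.055, -0.72, 0.008]
contact_force: [-6.0, 2.5, 8.8]
grip_width: 11.2
grasp_force: 40.1
```

Call:
move_arm(deltas=[{"slide":[0,0,0],"yaw":0.9,"fingers":0},{"slide":[0,0,0],"yaw":0.9,"fingers":0},{"slide":[0,0,0],"yaw":0.9,"fingers":0},{"slide":[0,0,0],"yaw":0.9,"fingers":0},{"slide":[0,0,0],"yaw":0,"fingers":0}])

```text
t: 23.78
tcp_pos: [522.5, -347.4, 76.3]
eef_rot: [-3.13, -0.235, 0.009]
contact_force: [-7.3, 3.2, 9.0]
grip_width: 11.3
grasp_force: 40.2
```

```bash
cat > e.py <<'E'
from h import *
np.set_printoptions(precision=2,suppress=True)
o=r.get_obs();go([526,-348,77],-80);print(o["grip_width"],o["grasp_force"],o["torque"])
w=cam("wrist")
for n in("cam_grip","cam_axis"): print(n,[(np.round(q["location"],0).tolist(),round(q["score"],2),onz(w,q["location"],84.5 if n=="cam_grip" else 58)[:2]) for q in r.pinpoint(n,"wrist")[:3]])
g=cv2.cvtColor(w["frame"],cv2.COLOR_RGB2GRAY)
for y in range(165,262,8): print(y,"".join("%3d"%(v//3) for v in g[y,250:390:4]))
E
python3 e.py
```

```text
pos [ 522.5 -347.4   76.3] theta 8.57 t 23.8 q [0.58, 0.87, -0.13, 1.66, 0.16, 0.63, -1.05] F [-7.3  3.2  9. ]
slide units [ 0.11  0.04 -0.03] yaw units 17.71
11.255371901886557 40.16398251056671 [ 0.66  1.6  -0.03]
cam_grip [([319.0, 250.0], 0.78, array([ 525.73, -347.69]))]
cam_axis [([139.0, 207.0], 0.47, array([ 524.14, -245.15]))]
165  85 85 85 39 38 50 73 51 50 51 52 24 32 42 47 48 48 48 48 47 46 44 38 22 30 39 38 38 39 39 36 35 34 37 39
173  22 18 11 10 44 74 85 28 47 49 49 49 49 48 48 48 85 84 84 46 47 47 47 47 46 46 46 41 25 39 36 38 38 38 40
181  19 14 20 19 24 48 50 49 50 49 49 49 49 49 49 49 48 49 47 48 48 47 47 47 47 46 46 46 46 46 23 36 36 34 38
189  18 18 24 48 48 48 48 48 48 48 48 48 48 48 28 20 21 21 20 20 19 24 24 31 45 43 28 24 24 24 24 24 24 35 35
197  19 46 48 48 48 49 49 48 48 48 48 48 48 48 23 21 22 22 21 21 21 22 24 24 24 24 24 24 24 24 25 24 24 24 29
205  47 48 48 48 47 47 48 48 48 48 47 48 48 46 42 49 47 45 45 44 40 23 24 24 25 24 25 24 24 24 24 25 25 25 25
213  47 47 47 47 47 47 47 47 47 47 47 47 46 47 42 50 49 46 46 46 38 21 24 24 24 24 24 24 24 25 24 23 24 24 24
221  47 47 47 47 22 46 47 48 47 42 24 29 47 48 42 50 49 47 46 25 24 21 25 24 24 25 24 24 24 24 25 24 24 24 24
229  44 25 25 25 25 24 25 25 25 25 25 25 25 20 42 48 50 43 25 25 24 19 21 25 24 25 25 25 25 25 24 24 25 25 24
237  45 25 25 25 25 25 25 24 25 25 25 24 20 25 43 24 25 24 25 25 24 22 25 25 25 24 24 24 24 24 25 24 25 24 25
245  45 23 24 24 24 24 24 24 24 24 24 24 25 24 24 25 25 25 25 24 23 22 24 22 24 24 24 24 24 24 24 24 24 24 24
253  45 24 24 25 24 25 25 24 25 24 25 42 42 39 11 25 25 25 25 24 24 11 42 42 43 24 24 24 24 24 31 31 31 31 31
261  46 24 24 24 24 24 24 13 13 13 37 42 42 31 10 24 25 24 25 24 24 11 43 42 42 11 13 13 26 30 30 30 30 30 30
```

Call:
move_arm(deltas=[{"slide":[0,0,0],"yaw":0.9,"fingers":0},{"slide":[0,0,0],"yaw":0.9,"fingers":0},{"slide":[0,0,0],"yaw":0.9,"fingers":0},{"slide":[0,0,0],"yaw":0.9,"fingers":0},{"slide":[0,0,0],"yaw":0.9,"fingers":0},{"slide":[0,0,0],"yaw":0,"fingers":0}])

```text
t: 24.43
tcp_pos: [522.6, -346.7, 76.2]
eef_rot: [-3.116, 0.38, 0.01]
contact_force: [-7.4, 4.7, 10.4]
grip_width: 11.1
grasp_force: 40.4
```

Call:
move_arm(deltas=[{"slide":[0,0,0],"yaw":0,"fingers":0.5},{"slide":[0,0,0],"yaw":0,"fingers":0.5},{"slide":[0,0,0],"yaw":0,"fingers":0.5},{"slide":[0,0,-0.5],"yaw":0,"fingers":0.5},{"slide":[0,0,-0.8],"yaw":0,"fingers":0.5},{"slide":[0,0,-0.8],"yaw":0,"fingers":0.5}])

```text
t: 24.93
tcp_pos: [525.6, -348.6, 139.1]
eef_rot: [-3.118, 0.378, 0.001]
contact_force: [0.4, 0.7, 0.4]
grip_width: 42.7
grasp_force: 0.0
```

Call:
move_arm(deltas=[{"slide":[0,0,0],"yaw":-1,"fingers":0.5},{"slide":[0,0,0],"yaw":-1,"fingers":0.5},{"slide":[0,0,0],"yaw":-1,"fingers":0.5},{"slide":[0,0,0],"yaw":-1,"fingers":0.5},{"slide":[0,0,0],"yaw":-1,"fingers":0.5},{"slide":[0,0,0],"yaw":-1,"fingers":0.5},{"slide":[0,0,0],"yaw":-1,"fingers":0.5},{"slide":[0,0,0],"yaw":-1,"fingers":0.5}])

```text
t: 25.6
tcp_pos: [526.2, -349.0, 139.2]
eef_rot: [3.058, 0.718, 0.002]
contact_force: [-0.4, 0.1, 0.7]
grip_width: 42.8
grasp_force: 0.0
```

Call:
move_arm(deltas=[{"slide":[0,0,0],"yaw":-1,"fingers":0.5},{"slide":[0,0,0],"yaw":-1,"fingers":0.5},{"slide":[0,0,0],"yaw":-1,"fingers":0.5},{"slide":[0,0,0],"yaw":-1,"fingers":0.5},{"slide":[0,0,0],"yaw":-1,"fingers":0.5},{"slide":[0,0,0],"yaw":-1,"fingers":0.5},{"slide":[0,0,0],"yaw":-1,"fingers":0.5},{"slide":[0,0,0],"yaw":-1,"fingers":0.5}])

```text
t: 26.27
tcp_pos: [526.2, -349.1, 139.2]
eef_rot: [2.628, 1.72, 0.002]
contact_force: [-0.5, -0.7, -0.3]
grip_width: 43.1
grasp_force: 0.0
```

Call:
move_arm(deltas=[{"slide":[0,0,0],"yaw":-1,"fingers":0.5},{"slide":[0,0,0],"yaw":-1,"fingers":0.5},{"slide":[0,0,0],"yaw":-1,"fingers":0.5},{"slide":[0,0,0],"yaw":-1,"fingers":0.5},{"slide":[0,0,0],"yaw":-1,"fingers":0.5},{"slide":[0,0,0],"yaw":-1,"fingers":0.5},{"slide":[0,0,0],"yaw":-1,"fingers":0.5},{"slide":[0,0,0],"yaw":-1,"fingers":0.5}])

```text
t: 26.93
tcp_pos: [526.1, -349.2, 139.1]
eef_rot: [1.881, 2.514, 0.001]
contact_force: [-0.1, -0.7, 0.6]
grip_width: 42.8
grasp_force: 0.0
```

Call:
move_arm(deltas=[{"slide":[0,0,0],"yaw":-1,"fingers":0.5},{"slide":[0,0,0],"yaw":-1,"fingers":0.5},{"slide":[0,0,0],"yaw":-1,"fingers":0.5},{"slide":[0,0,0],"yaw":-1,"fingers":0.5},{"slide":[0,0,0],"yaw":-1,"fingers":0.5},{"slide":[0,0,0],"yaw":-1,"fingers":0.5},{"slide":[0,0,0],"yaw":-1,"fingers":0.5},{"slide":[0,0,0],"yaw":-1,"fingers":0.5}])

```text
t: 27.6
tcp_pos: [526.1, -349.3, 139.1]
eef_rot: [0.908, 3.006, 0.0]
contact_force: [0.3, 0.7, -0.1]
grip_width: 43.0
grasp_force: 0.0
```

```bash
python3 e.py
```

```text
pos [ 526.1 -349.3  139.1] theta 146.37 t 27.6 q [0.92, 0.89, -0.79, 1.6, 0.73, 0.97, 0.87] F [ 0.3  0.7 -0.1]
slide units [0.03 0.03 2.07] yaw units -26.73
43.039753232531964 0.0 [ 0.   -0.05  0.01]
cam_grip [([318.0, 208.0], 0.87, array([ 526.23, -349.42]))]
cam_axis [([318.0, 196.0], 0.91, array([ 525.76, -350.07]))]
165  71 74 57 71 36 38 43 44 45 46 45 46 22 20 22 21 23 45 48 48 47 46 47 48 49 47 47 47 46 46 44 23 53 18 53
173  70 73 74 61 38 44 44 45 45 45 46 23 38 42 46 49 43 22 48 47 46 46 46 46 45 46 46 46 47 47 45 17 47 17 51
181  73 74 76 46 43 45 45 45 45 43 43 38 32 42 45 47 48 41 22 45 45 45 46 46 45 45 46 46 45 46 46 44 45 40 43
189  41 42 43 36 43 43 44 44 44 44 43 43 43 35 42 45 47 48 35 20 24 46 44 45 46 44 44 45 45 45 46 45 48 64 85
197  43 45 50 38 22 27 39 43 44 42 43 44 43 37 38 43 45 47 45 28 44 44 45 44 45 45 45 45 45 45 45 44 43 63 62
205  44 48 46 35 23 23 24 23 23 23 25 33 43 25 37 40 44 44 47 42 22 45 39 45 45 44 44 44 44 44 43 45 50 68 66
213  50 46 43 43 23 23 24 23 23 24 23 24 24 23 31 32 42 44 44 47 41 19 28 40 45 35 45 44 44 44 43 44 72 71 70
221  49 49 47 46 46 24 24 24 24 24 24 24 24 23 24 24 21 23 24 25 24 22 20 24 24 23 23 23 32 43 43 71 69 71 70
229  44 45 47 47 49 49 23 23 24 24 23 23 23 23 23 24 24 23 24 24 25 24 19 23 23 22 23 24 24 43 69 71 71 72 70
237  41 46 48 49 48 50 49 51 22 23 24 23 24 23 23 23 24 22 23 24 24 25 23 18 24 23 23 23 68 66 65 68 71 70 71
245  43 44 46 49 49 47 46 47 49 49 45 22 24 23 23 24 23 24 23 23 24 23 25 22 23 27 69 67 71 68 69 70 71 69 70
253  51 47 41 41 32 10 42 38 46 46 77 80 80 79 78 78 78 63 64 31 22 27 65 64 67 66 68 70 71 51 12 48 47 46 76
261  12 41 41 42 11 10 42 37 76 77 79 79 78 77 75 73 67 61 71 67 73 75 68 68 68 68 66 64 66 32  9 11 47 47 47
```

The bar is about 20° off in the wrist frame, as expected. I align to θ = 166 and re-grip.

Call:
move_arm(deltas=[{"slide":[0,0,0],"yaw":-1,"fingers":0.5},{"slide":[0,0,0],"yaw":-1,"fingers":0.5},{"slide":[0,0,0],"yaw":-1,"fingers":0.5},{"slide":[0,0,0],"yaw":-0.9,"fingers":0.5},{"slide":[0,0,0.7],"yaw":0,"fingers":0.5},{"slide":[0,0,0.7],"yaw":0,"fingers":0.5},{"slide":[0,0,0.5],"yaw":0,"fingers":0.5},{"slide":[0,0,0],"yaw":0,"fingers":0.5}])

```text
t: 28.42
tcp_pos: [523.1, -348.4, 78.8]
eef_rot: [-0.394, -3.111, -0.002]
contact_force: [-0.5, -0.7, -1.0]
grip_width: 42.7
grasp_force: 0.0
```

```bash
python3 e.py
```

```text
pos [ 523.1 -348.4   78.8] theta 165.56 t 28.4 q [0.93, 0.99, -0.81, 1.63, 0.86, 0.92, 1.1] F [-0.5 -0.7 -1. ]
slide units [-0.09  0.04  0.06] yaw units -22.89
42.66863742138672 0.0 [-0.02  0.1  -0.01]
cam_grip [([323.0, 253.0], 0.72, array([ 527.07, -347.73]))]
cam_axis [([321.0, 235.0], 0.93, array([ 528.06, -348.98]))]
165  66 50 66 71 73 38 38 38 38 38 39 38 39 38 39 31 24 24 23 22 30 43 61 48 85 84 48 19 20 14 51 39 19 33 55
173  65 72 74 38 38 38 38 39 39 29 27 45 47 48 48 49 48 49 49 49 49 50 50 50 50 50 40 26 20 21 13 40 19 18 51
181  35 32 38 38 38 38 28 42 44 44 45 45 45 45 45 45 46 45 46 47 46 47 47 47 47 47 48 47 48 47 20 15 25 19 36
189  35 37 36 38 30 43 43 44 43 44 45 45 44 46 47 28 18 20 20 21 22 45 48 48 48 48 48 48 48 48 48 48 51 75 82
197  44 35 35 46 28 46 45 46 45 46 46 46 47 24 24 19 21 21 21 22 22 21 48 47 48 48 48 48 48 48 48 48 48 48 57
205  49 20 24 23 23 24 24 23 23 34 44 43 37 23 23 33 39 40 40 41 41 40 43 46 46 46 45 45 45 45 45 45 46 46 53
213  36 24 24 24 24 24 24 23 24 24 24 24 23 24 23 34 43 44 45 46 46 42 37 45 45 45 45 45 45 45 45 45 45 45 45
221  24 24 24 24 23 24 23 24 23 24 24 24 24 24 24 34 43 44 45 46 46 42 42 45 45 46 45 46 45 45 46 46 45 46 46
229  23 23 23 23 23 23 23 23 23 23 24 23 24 23 21 35 42 44 44 46 46 41 24 22 23 23 23 31 43 40 26 22 34 27 44
237  23 23 23 24 23 24 23 23 23 23 24 24 24 20 24 22 23 44 44 45 46 41 23 19 23 24 24 24 24 24 24 24 24 24 24
245  24 24 24 24 24 24 24 24 24 24 24 24 24 24 23 22 23 24 24 24 24 23 22 23 24 23 23 24 23 23 23 24 24 24 24
253  23 28 41 41 32 10 25 24 24 25 25 24 24 24 24 22 23 24 25 24 24 23 23 24 24 24 24 24 24 18 11 45 44 44 23
261  13 40 41 42 11 10 24 24 24 24 23 23 24 24 24 22 23 24 24 24 24 23 23 24 24 23 23 23 24 15 10 11 41 44 45
```

Call:
move_arm(newtons=40, deltas=[{"slide":[-0.1,0.04,0.1],"yaw":0,"fingers":0.5},{"slide":[0,0,0],"yaw":0,"fingers":0.1},{"slide":[0,0,0],"yaw":0,"fingers":0.1},{"slide":[0,0,0],"yaw":0,"fingers":0.1},{"slide":[0,0,0],"yaw":0,"fingers":0},{"slide":[0,0,0],"yaw":0,"fingers":0}])

```text
t: 29.07
tcp_pos: [528.7, -348.4, 79.3]
eef_rot: [0.393, 3.117, -0.0]
contact_force: [0.1, -0.3, 0.3]
grip_width: -0.4
grasp_force: 0.0
```

Call:
move_arm(deltas=[{"slide":[0,0,0],"yaw":0.5,"fingers":0},{"slide":[0,0,0],"yaw":0.9,"fingers":0},{"slide":[0,0,0],"yaw":0.9,"fingers":0},{"slide":[0,0,0],"yaw":0.9,"fingers":0},{"slide":[0,0,0],"yaw":0.9,"fingers":0},{"slide":[0,0,0],"yaw":0.9,"fingers":0}])

```text
t: 29.57
tcp_pos: [528.7, -348.3, 79.2]
eef_rot: [1.064, 2.956, 0.0]
contact_force: [-0.8, 0.6, -0.0]
grip_width: -0.0
grasp_force: 0.0
```

Call:
move_arm(deltas=[{"slide":[0,0,0],"yaw":0.9,"fingers":0},{"slide":[0,0,0],"yaw":0.9,"fingers":0},{"slide":[0,0,0],"yaw":0.9,"fingers":0},{"slide":[0,0,0],"yaw":0.9,"fingers":0},{"slide":[0,0,0],"yaw":0.9,"fingers":0},{"slide":[0,0,0],"yaw":0,"fingers":0}])

```text
t: 30.07
tcp_pos: [528.8, -348.2, 79.4]
eef_rot: [1.617, 2.693, -0.001]
contact_force: [1.0, 0.2, -0.6]
grip_width: -0.4
grasp_force: 0.0
```

```bash
python3 e.py|head -3
```

```text
pos [ 528.8 -348.2   79.4] theta 118.04 t 30.1 q [0.84, 0.93, -0.62, 1.63, 0.7, 0.81, 0.4] F [ 1.   0.2 -0.6]
slide units [ 0.05 -0.08  0.08] yaw units -32.39
-0.40989298679355196 0.0 [0.02 0.04 0.02]
```

Grip missed the bar: the true tips evidently sit higher than read. I raise, realign and go lower.

Call:
move_arm(deltas=[{"slide":[0,0,-1],"yaw":0,"fingers":0},{"slide":[0,0,0],"yaw":-1,"fingers":0.5},{"slide":[0,0,0],"yaw":-1,"fingers":0.5},{"slide":[0,0,0],"yaw":-1,"fingers":0.5},{"slide":[0,0,0],"yaw":-1,"fingers":0.5},{"slide":[0,0,0],"yaw":-1,"fingers":0.5},{"slide":[0,0,0],"yaw":-1,"fingers":0.5},{"slide":[0,0,0],"yaw":-1,"fingers":0.5}])

```text
t: 30.88
tcp_pos: [528.6, -348.5, 109.1]
eef_rot: [0.721, 3.058, 0.0]
contact_force: [-0.4, 0.5, 0.9]
grip_width: 43.0
grasp_force: 0.0
```

Call:
move_arm(deltas=[{"slide":[0,0,0],"yaw":-1,"fingers":0.5},{"slide":[0,0,0],"yaw":-1,"fingers":0.5},{"slide":[0,0,0],"yaw":-0.6,"fingers":0.5},{"slide":[0,0.1,0.5],"yaw":0,"fingers":0.5},{"slide":[0,0,0.5],"yaw":0,"fingers":0.5},{"slide":[0,0,0.2],"yaw":0,"fingers":0.5},{"slide":[0,0,0],"yaw":0,"fingers":0.5}])

```text
t: 31.47
tcp_pos: [527.6, -345.3, 70.8]
eef_rot: [-0.378, -3.115, -0.001]
contact_force: [-0.5, -0.6, -0.1]
grip_width: 42.9
grasp_force: 0.0
```

```bash
python3 e.py
```

```text
pos [ 527.6 -345.3   70.8] theta 166.17 t 31.5 q [0.92, 1.0, -0.81, 1.63, 0.88, 0.92, 1.1] F [-0.5 -0.6 -0.1]
slide units [ 0.03 -0.1  -0.21] yaw units -22.77
42.907926824687635 0.0 [-0.01  0.04 -0.02]
cam_grip [([311.0, 252.0], 0.9, array([ 525.62, -348.93]))]
cam_axis []
165  72 36 38 38 39 39 39 39 39 31 22 39 44 46 46 47 48 47 48 47 47 42 23 64 82 40 16 22 11 33 18 52 54 53 22
173  38 38 38 38 39 26 42 46 46 47 47 47 47 47 48 48 48 48 49 50 49 50 50 50 50 50 47 20 21 17 19 24 53 54 38
181  38 38 38 35 45 45 45 46 46 46 46 47 47 47 47 47 48 48 48 48 48 49 49 49 49 49 49 49 49 44 13 18 40 53 53
189  34 42 45 44 44 45 45 45 45 45 43 27 24 19 20 21 21 22 21 22 47 47 47 47 47 47 47 47 47 47 48 47 80 84 85
197  44 44 44 44 45 45 45 45 45 45 46 24 24 21 22 23 22 22 22 23 49 48 48 48 48 48 48 48 48 48 48 48 48 44 60
205  24 24 24 24 24 24 23 23 45 44 22 24 24 38 42 43 43 44 45 41 38 46 46 46 46 46 46 46 47 47 47 47 47 47 50
213  24 24 24 23 23 24 24 24 24 24 24 24 23 39 43 44 45 46 47 42 38 45 45 45 46 45 46 45 45 45 45 45 46 45 45
221  24 24 24 24 24 24 24 24 24 23 23 24 22 38 43 44 45 46 47 41 41 45 45 45 45 45 45 45 45 46 46 45 46 46 46
229  23 23 23 23 22 23 23 23 23 23 24 23 19 22 43 45 45 46 47 41 19 22 22 43 43 43 43 44 27 44 43 43 44 43 44
237  23 24 24 24 23 24 24 24 24 23 23 19 21 23 24 24 24 47 46 41 23 20 24 23 24 24 23 24 24 24 24 24 24 24 24
245  24 24 24 24 24 24 24 24 24 24 23 24 21 23 24 24 24 24 23 41 21 23 20 24 23 24 23 23 24 24 24 24 24 24 23
253  24 28 41 41 32 10 25 24 25 24 25 24 23 23 24 24 24 24 24 23 24 24 24 24 24 24 24 24 25 18 11 42 44 45 24
261  12 41 41 42 11 10 25 24 24 24 24 24 24 23 24 24 24 24 24 23 24 24 24 24 24 25 24 24 24 14 10 11 41 42 45
```

Call:
move_arm(newtons=40, deltas=[{"slide":[0,-0.1,0],"yaw":0,"fingers":0.5},{"slide":[0,0,0],"yaw":0,"fingers":0.1},{"slide":[0,0,0],"yaw":0,"fingers":0.1},{"slide":[0,0,0],"yaw":0,"fingers":0.1},{"slide":[0,0,0],"yaw":0,"fingers":0},{"slide":[0,0,0],"yaw":0,"fingers":0}])

```text
t: 32.12
tcp_pos: [529.0, -348.2, 73.7]
eef_rot: [0.379, 3.118, -0.0]
contact_force: [-0.9, 0.6, 4.5]
grip_width: 12.1
grasp_force: 39.3
```

Call:
move_arm(deltas=[{"slide":[0,0,0],"yaw":0.5,"fingers":0},{"slide":[0,0,0],"yaw":0.9,"fingers":0},{"slide":[0,0,0],"yaw":0.9,"fingers":0},{"slide":[0,0,0],"yaw":0.9,"fingers":0},{"slide":[0,0,0],"yaw":0.9,"fingers":0},{"slide":[0,0,0],"yaw":0.9,"fingers":0}])

```text
t: 32.62
tcp_pos: [528.1, -349.9, 73.7]
eef_rot: [1.051, 2.96, -0.005]
contact_force: [-3.5, -2.5, 6.2]
grip_width: 12.2
grasp_force: 39.9
```

Call:
move_arm(deltas=[{"slide":[0,0,0],"yaw":0.9,"fingers":0},{"slide":[0,0,0],"yaw":0.9,"fingers":0},{"slide":[0,0,0],"yaw":0.9,"fingers":0},{"slide":[0,0,0],"yaw":0.9,"fingers":0},{"slide":[0,0,0],"yaw":0.9,"fingers":0},{"slide":[0,0,0],"yaw":0.9,"fingers":0}])

```text
t: 33.12
tcp_pos: [526.4, -351.3, 73.7]
eef_rot: [-1.713, -2.633, 0.01]
contact_force: [-4.9, -4.2, 6.4]
grip_width: 12.6
grasp_force: 40.2
```

Call:
move_arm(deltas=[{"slide":[0,0,0],"yaw":0.9,"fingers":0},{"slide":[0,0,0],"yaw":0.9,"fingers":0},{"slide":[0,0,0],"yaw":0,"fingers":0}])

```text
t: 33.37
tcp_pos: [525.6, -351.6, 73.7]
eef_rot: [-1.915, -2.489, 0.012]
contact_force: [-6.1, -2.9, 7.1]
grip_width: 12.2
grasp_force: 39.8
```

```bash
python3 e.py
```

```text
pos [ 525.6 -351.6   73.7] theta 104.87 t 33.4 q [0.81, 0.93, -0.56, 1.63, 0.66, 0.78, 0.2] F [-6.1 -2.9  7.1]
slide units [ 0.11  0.04 -0.11] yaw units -35.03
12.19142854258438 39.80808198451996 [-0.77  1.3   0.14]
cam_grip [([316.0, 246.0], 0.55, array([ 524.51, -348.1 ]))]
cam_axis []
165  62 61 62 65 65 63 55 51 23 41 43 42 43 43 43 42 43 43 43 43 43 43 43 43 44 43 30 19 23 36 62 62 62 62 62
173  62 61 64 64 73 25 40 40 40 40 40 41 41 40 40 40 40 40 40 40 41 41 41 41 41 41 41 41 41 40 47 56 62 62 60
181  60 64 64 38 40 39 40 40 40 40 40 40 41 41 42 21 22 22 22 21 40 42 41 42 42 42 42 41 41 42 42 42 33 62 52
189  63 33 41 41 41 41 41 41 41 41 41 41 42 43 20 18 22 22 22 18 21 43 42 42 42 42 42 42 41 41 42 42 41 41 57
197  38 39 39 39 38 39 39 39 39 39 39 39 40 29 33 38 38 37 38 38 35 33 40 40 40 40 40 40 40 40 40 40 40 40 40
205  40 40 40 40 40 39 39 40 40 40 40 40 40 31 35 39 40 40 40 40 36 29 39 40 39 40 39 39 40 40 39 40 40 40 40
213  38 38 38 38 38 38 38 39 38 38 38 38 38 35 35 39 40 40 40 40 36 29 39 39 39 39 39 39 39 39 39 39 39 39 40
221  39 39 39 39 39 39 39 39 39 39 39 39 39 23 34 38 40 40 40 40 36 27 39 39 39 39 39 39 39 38 39 39 39 39 39
229  39 39 39 39 39 39 39 39 39 38 39 39 31 27 34 39 40 40 40 40 35 30 19 38 38 38 38 38 38 38 39 39 38 38 39
237  39 39 38 39 39 38 39 39 39 39 39 23 40 36 34 39 40 40 40 40 35 32 39 20 39 39 39 39 39 40 39 40 40 40 40
245  39 40 39 39 39 39 39 40 21 22 21 21 21 21 34 39 40 40 40 40 35 20 21 21 21 22 40 39 38 39 39 39 39 39 39
253  21 21 21 21 21 21 21 21 20 21 37 46 46 17 16 21 25 21 21 21 24 12 47 46 46 20 27 38 37 21 21 21 21 21 21
261  20 21 21 21 21 21 21 11 11 11 37 37 45  8 15 22 22 21 21 22 21 10 32 46 46 41 13 13 14 21 21 21 21 21 21
```

Call:
move_arm(deltas=[{"slide":[0,0,0],"yaw":0.5,"fingers":0},{"slide":[0,0,0],"yaw":0.5,"fingers":0},{"slide":[0,0,0],"yaw":0,"fingers":0}])

```text
t: 33.77
tcp_pos: [525.2, -351.7, 73.7]
eef_rot: [-2.02, -2.404, 0.012]
contact_force: [-7.6, -3.5, 8.6]
grip_width: 12.0
grasp_force: 39.9
```

```bash
python3 e.py|head -3
```

```text
pos [ 525.2 -351.7   73.7] theta 99.94 t 33.8 q [0.8, 0.92, -0.54, 1.63, 0.64, 0.77, 0.13] F [-7.6 -3.5  8.6]
slide units [ 0.12  0.05 -0.11] yaw units 35.99
12.01303883227252 39.91741418838501 [-0.82  1.45  0.2 ]
```

Call:
move_arm(deltas=[{"slide":[0,0,0],"yaw":0.4,"fingers":0},{"slide":[0,0,0],"yaw":0,"fingers":0}])

```text
t: 34.08
tcp_pos: [525.1, -351.7, 73.7]
eef_rot: [-2.06, -2.371, 0.012]
contact_force: [-7.3, -3.4, 9.2]
grip_width: 11.9
grasp_force: 40.4
```

```bash
python3 e.py
```

```text
pos [ 525.1 -351.7   73.7] theta 98.03 t 34.1 q [0.8, 0.92, -0.53, 1.64, 0.63, 0.77, 0.11] F [-7.3 -3.4  9.2]
slide units [ 0.12  0.04 -0.11] yaw units 35.61
11.936829107577765 40.357789403933566 [-0.78  1.39  0.45]
cam_grip [([318.0, 248.0], 0.79, array([ 526.03, -348.89]))]
cam_axis [([320.0, 230.0], 0.58, array([ 526.99, -350.11])), ([451.0, 306.0], 0.28, array([ 613.74, -388.97]))]
165  55 64 65 65 65 56 54 67 29 42 43 43 43 44 43 44 43 43 43 43 43 43 44 43 43 43 27 33 55 56 62 62 61 62 65
173  62 59 65 65 56 30 41 41 41 41 41 41 41 41 41 41 41 40 40 40 41 41 42 41 41 41 41 42 41 39 48 60 62 61 62
181  61 52 61 39 40 40 40 40 41 41 41 40 41 41 40 23 22 23 21 25 42 41 42 42 41 42 42 42 41 41 41 40 36 61 64
189  62 31 40 40 40 40 40 40 40 41 41 41 41 27 22 22 22 22 18 22 19 42 42 42 42 41 42 42 41 41 41 42 42 40 64
197  38 40 40 40 39 40 39 40 40 40 39 40 40 29 37 38 37 38 38 37 27 40 40 40 40 40 40 40 39 40 40 40 41 40 41
205  40 40 40 40 40 40 40 41 40 41 41 41 40 32 38 40 40 40 40 39 32 40 40 40 40 39 40 39 39 40 39 39 39 40 39
213  38 38 38 38 38 38 38 38 38 38 38 39 39 28 37 40 40 40 40 39 32 39 39 39 39 39 40 40 40 40 40 40 40 40 40
221  39 39 39 39 39 39 39 39 39 39 39 39 39 24 37 39 40 40 41 40 33 35 39 39 39 39 39 39 39 39 39 38 39 38 38
229  39 39 39 39 39 39 39 39 39 39 39 39 23 22 37 39 40 40 41 40 34 41 17 38 39 38 38 39 39 39 39 39 38 39 39
237  38 37 38 38 38 38 39 39 39 39 39 36 39 29 36 38 40 39 41 40 34 39 39 18 40 40 39 39 39 39 39 39 39 39 38
245  38 39 39 39 39 39 39 39 36 24 21 21 22 20 35 39 40 39 40 40 34 21 21 19 22 22 22 40 40 40 40 39 40 40 40
253  22 22 22 22 22 28 28 21 21 21 37 46 47 16 17 24 41 22 22 22 21 12 48 46 46 20 21 28 39 36 21 22 22 22 22
261  20 21 21 21 21 21 21 14 12 13 47 46 37  8 15 21 22 22 22 22 21  9 25 46 46 40 14 14 14 22 21 22 22 22 22
```

The torque rose from 0.20 to 0.45 N m, so the cam is at its stop. I release and rise.

Call:
move_arm(deltas=[{"slide":[0,0,0],"yaw":0,"fingers":0.5},{"slide":[0,0,0],"yaw":0,"fingers":0.5},{"slide":[0,0,0],"yaw":0,"fingers":0.5},{"slide":[0,0,-0.5],"yaw":0,"fingers":0.5},{"slide":[0,0,-1],"yaw":0,"fingers":0.5},{"slide":[0,0,-1],"yaw":0,"fingers":0.5},{"slide":[0,0,-1],"yaw":0,"fingers":0.5},{"slide":[0,0,-1],"yaw":0,"fingers":0.5}])

```text
t: 34.9
tcp_pos: [529.0, -347.4, 209.3]
eef_rot: [-2.056, -2.374, -0.002]
contact_force: [-0.2, -0.2, -0.0]
grip_width: 42.8
grasp_force: 0.0
```

Call:
move_arm(deltas=[{"slide":[0.9,0,0],"yaw":0,"fingers":0.5},{"slide":[0.9,0,0],"yaw":0,"fingers":0.5},{"slide":[0.9,0,0],"yaw":0,"fingers":0.5},{"slide":[0.7,0,0],"yaw":0,"fingers":0.5},{"slide":[0,0,0],"yaw":0,"fingers":0.5},{"slide":[0,0,0],"yaw":0,"fingers":0.5}])

```text
t: 35.4
tcp_pos: [514.8, -245.5, 208.4]
eef_rot: [2.054, 2.377, 0.001]
contact_force: [-0.2, -0.0, 0.1]
grip_width: 42.5
grasp_force: 0.0
```

```bash
python3 d.py w9.png; python3 - <<'E'
from h import *
w=cam("wrist");g=cv2.cvtColor(w["frame"],cv2.COLOR_RGB2GRAY)
a=np.radians(-80);u=np.array([np.cos(a),np.sin(a)]);v=np.array([-u[1],u[0]]);C=np.array([526,-348.5])
# orthorectify the bar-top plane round the cam, estimate bar direction
n=90;im=np.zeros((n,n),np.uint8)
for i in range(n):
    for j in range(n):
        X=C+u*(j-45)+v*(45-i); p=proj(w,[*X,97.5]); 
        if 0<=p[0]<639 and 0<=p[1]<399: im[i,j]=g[int(round(p[1])),int(round(p[0]))]
for i in range(20,70,2): print("".join("%3d"%(x//3) for x in im[i,::3]))
E
```

```text
pos [ 514.8 -245.5  208.4] theta 98.36 t 35.4 q [0.73, 0.68, -0.64, 1.72, 0.5, 0.9, 0.03] F [-0.2 -0.   0.1]
slide units [-3.4 -0.2  0.3] yaw units 0.87
pad_face side [([258.7, 208.3], 0.93, array([ 507.6, -300.5]))]
cam_axis side [([240.6, 212.2], 0.85, array([ 527.3, -350.9]))]
cam_grip side [([239.1, 201.2], 0.87, array([ 518. , -345.7])), ([296.1, 195.1], 0.49, array([ 570.7, -224.9]))]
clamp_plate side [([305.8, 185.4], 0.91, array([ 486.5, -154. ]))]
bolt_pin side []
module1 side [([288.4, 199.8], 0.79, array([ 508. , -218.4])), ([277.1, 207.1], 0.61, array([ 514.9, -254.7])), ([296.1, 193.3], 0.57, array([ 498.3, -190.3])), ([264.4, 212.9], 0.48, array([ 515.4, -290.7]))]
pad_face wrist [([315.8, 218.9], 0.84, array([ 520.4, -306. ])), ([313.7, 273.2], 0.73, array([ 527.1, -373. ]))]
cam_axis wrist [([311.6, 271.5], 0.89, array([ 522.4, -350.5]))]
cam_grip wrist [([312.4, 286.3], 0.6, array([ 523.9, -351.2])), ([313.8, 204.8], 0.26, array([ 514. , -268.9]))]
clamp_plate wrist [([305.5, 77.4], 0.71, array([ 489.8, -162.1]))]
bolt_pin wrist []
module1 wrist [([309.9, 137.3], 0.9
[... 1749 characters left out ...]
 19 23 29 29 29 28 29 28 28 28 28 29 28 69 77 77 76 75 72 70 71
 29 29 30 29 30 29 28 29 29 29 28 26 30 29 28 28 28 28 28 29 29 28 81 78 78 76 75 71 73 72
 30 29 30 29 29 28 29 29 29 28 29 29 30 28 27 29 28 28 28 29 28 26 79 78 78 76 78 76 72 71
 29 29 30 29 29 28 28 29 29 28 28 29 30 29 28 29 28 28 28 29 28 24 76 78 79 78 77 76 74 75
 30 30 30 29 29 29 28 29 29 29 28 28 30 28 28 29 29 28 28 29 28 63 76 78 79 78 78 74 76 75
 29 29 30 29 30 29 29 29 29 28 29 28 29 28 27 28 29 28 28 29 25 80 77 77 78 76 77 77 76 76
 30 29 30 29 29 28 28 29 29 28 29 28 29 28 28 29 29 28 28 29 67 78 77 77 77 77 75 77 77 77
 26 29 30 28 29 29 29 29 29 28 29 28 29 28 27 28 28 28 28 28 48 78 77 77 75 75 76 77 77 78
```

```bash
python3 - <<'E'
from h import *
w=cam("wrist");he=np.array(w["hand_eye"]);w9=cv2.imread("pics/w9.png",0);w6i=cv2.imread("pics/w6.png",0)
T=np.eye(4);T[:3,:3]=R.from_rotvec([-2.034,-2.393,.005]).as_matrix();T[:3,3]=[504.8,-245,215]
M=T@he;w6=dict(w);w6["eye"]=M[:3,3];w6["rotation"]=M[:3,:3]
a=np.radians(-80.1);u=np.array([np.cos(a),np.sin(a)]);v=np.array([-u[1],u[0]]);C=np.array([526,-348.5])
for n,f,g in(("before",w6,w6i),("after",w,w9)):
  print(n)
  for nm,z,s0,s1,off in(("plate top",56,-75,-30,18),("plate top",56,-75,-30,-18),("wall top",36,0,40,33),("wall",36,0,40,-35),("pad gap",34,85,106,20)):
    prof=[]
    for s in np.arange(s0,s1,1.):
        p=proj(f,[*(C+u*(s-143)+v*off),z]);prof.append(g[int(round(p[1])),int(round(p[0]))] if 0<=p[1]<400 else 0)
    print(nm,off,s0,"".join("%3d"%(x//3) for x in prof))
E
```

```text
before
plate top 18 -75  80 80 80 80 79 79 79 79 79 79 79 79 79 79 79 79 79 79 79 79 79 79 79 74 85 85 85 85 85 85 85 85 85 85 85 85 72 35 32 36 39 40 40 37 37
plate top -18 -75  78 78 78 78 78 78 78 78 78 78 78 78 78 78 78 78 78 78 78 78 78 78 74 82 85 85 85 85 85 85 85 85 85 85 85 85 80 48 53 56 55 55 54 50 50
wall top 33 0  72 72 72 72 72 72 72 72 73 73 73 73 69 60 50 48 48 48 48 47 45 64 79 85 85 85 85 85 82 83 85 85 85 85 85 85 85 85 85 85
wall -35 0  54 56 56 46 45 44 44 43 43 42 42 42 41 41 41 41 41 41 43 43 43 43 43 43 43 44 41 40 41 41 40 41 40 40 40 33 29 32 37 38
pad gap 20 85  28 29 30 26 26 25 24 25 29 29 28 28 28 28 24 22 22 22 28 28 29
after
plate top 18 -75  79 79 79 79 79 79 79 79 79 79 79 79 79 79 79 79 79 78 79 78 80 85 85 85 85 85 85 85 85 85 85 85 85 80 53 27 26 28 52 48 45 41 45 49 49
plate top -18 -75  77 77 77 77 77 78 78 78 78 78 78 78 78 78 78 78 78 78 78 78 78 71 85 85 85 85 85 85 85 85 85 85 85 85 85 66 23 30 33 52 55 55 52 50 50
wall top 33 0  72 72 71 72 72 72 72 72 72 71 71 72 72 71 69 63 54 47 46 46 46 46 53 54 43 57 60 60 59 60 60 60 59 59 59 57 57 57 56 56
wall -35 0  69 68 69 69 70 70 69 65 67 67 62 52 48 48 49 49 49 49 48 44 64 44 79 85 83 82 85 85 85 85 85 85 85 85 85 85 85 85 85 85
pad gap 20 85  37 38 38 40 29 25 26 28 28 28 28 28 28 29 29 28 28 28 28 28 28
```

```bash
python3 - <<'E'
from h import *
o=r.get_obs();w=cam("wrist");g=cv2.cvtColor(w["frame"],cv2.COLOR_RGB2GRAY)
print(o["tcp_pos"],w["eye"])
a=np.radians(-80.1);u=np.array([np.cos(a),np.sin(a)]);v=np.array([-u[1],u[0]]);C=np.array([526,-348.5])
def pr(s,off,z):
    p=proj(w,[*(C+u*(s-143)+v*off),z]);return cv2.getRectSubPix(g.astype(np.float32),(1,1),(float(p[0]),float(p[1])))[0,0]
def line(nm,z,S,O):
    print(nm)
    for off in O: print("%4d"%off,"".join("%3d"%(pr(s,off,z)//3) for s in S))
line("walls + s=6..",36,range(6,36),range(28,50,2))
line("walls -",36,range(6,36),range(-48,-26,2))
line("plate s=-62..-32",56,range(-62,-32),(-36,-32,-28,-20,-10,10,20,28,32,36))
line("disc s=92..112",71.5,range(92,112),(-4,-2,0,2,4))
line("module joints s=-45..106 z48 step2",48,range(-45,106,2),(-20,-14,14,20))
E
```

```text
[ 514.25996771 -247.33838874  208.15980451] [ 504.875387   -170.50172887  371.55157988]
walls + s=6..
  28  52 52 52 52 50 50 52 52 50 48 48 48 48 48 48 48 45 44 45 45 45 42 41 46 47 46 47 45 37 32
  30  72 72 73 72 73 72 72 72 73 73 74 74 73 73 73 73 62 57 56 69 73 47 35 66 72 72 58 54 48 46
  32  72 72 72 72 71 71 72 72 72 72 68 63 56 50 50 49 47 46 48 44 46 46 47 47 47 47 48 49 49 49
  34  72 72 72 72 72 72 70 66 61 54 49 48 47 47 52 61 73 81 84 78 83 85 85 85 85 85 85 85 85 85
  36  73 73 72 68 63 56 51 49 49 49 52 59 70 80 84 85 84 84 84 83 84 84 84 84 84 84 84 84 84 84
  38  72 72 71 64 56 53 51 55 66 77 83 85 85 85 85 85 84 84 84 82 83 84 84 84 84 84 84 84 84 85
  40  71 71 71 69 62 57 61 76 85 85 85 85 85 85 85 84 80 75 70 70 77 81 81 81 81 81 79 75 72 72
  42  59 59 60 60 60 57 54 62 79 85 85 85 81 74 66 60 59 59 59 59 69 79 82 82 81 78 70 63 62 62
  44  66 68 68 67 66 64 62 60 63 69 67 61 59 61 63 64 65 67 68 67 67 68 70 71 71 70 70 70 71 71
  46  67 68 69 68 67 65 63 62 62 62 62 61 61 60 61 63 64 65 65 64 65 65 67 69 69 69 69 69 69 70
  48  68 69 70 68 67 65 64 63 63 64 63
[... 2714 characters left out ...]
-14  85 85 84 42 38 49 52 54 55 51 50 53 53 54 55 51 54 55 54 55 51 50 51 48 48 44 44 45 42 39 41 41 41 42 42 36 35 33 29 38 39 32 28 38 35 35 25 34 37 39 36 35 29 27 28 32 33 29 40 41 42 46 49 30 29 29 29 29 28 28 28 29 29 27 27 41
  14  85 85 82 32 28 50 33 50 50 44 44 47 49 55 51 49 41 53 54 53 46 52 49 49 49 49 47 45 47 46 44 44 40 34 42 35 41 40 30 41 42 41 42 38 43 43 42 42 43 37 40 36 39 40 40 41 34 28 39 37 37 38 39 33 29 28 26 28 28 28 27 26 26 24 33 44
  20  85 85 78 30 43 45 49 44 39 46 48 46 43 41 40 40 42 42 43 41 40 45 49 43 42 43 47 44 43 41 32 38 39 35 33 33 30 37 39 30 27 36 39 39 39 39 24 35 41 36 35 35 36 38 39 34 29 26 39 41 41 41 41 45 39 28 28 28 28 28 28 28 28 28 29 31
```

The wall mouth measures 13.8 mm (nominal 14) and the plate centre about -46 mm. Unpressed it would be -51 mm and held by the hook -45.5 mm, so the bolt is hooked and the row is squeezed. I hand in.

```bash
python3 -c "
from workcell import r
print(r.job_done())"
```

```text
the job is handed in; nothing more can be done
None
```

The job is handed in: the row is closed up and squeezed against the pad by about 5 mm, the bolt is hooked, and the cam was turned clockwise to its stop, all as measured from camera images; no verdict was returned, and I did not re-check the tape roll, reel or tin at the end.

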